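Clear a shattered gel plate off the transilluminator

TASK

A white ceramic gel plate has shattered on the glass of the transilluminator: take the scraper block by its slanted handle and draw all five shards off the open front edge of the glass into the grey tray below it, never touching a shard with the hand. Then stand the scraper upright in its shallow steel tray again and let go. Do not push the raised clear shield or disturb the other things on the bench.

Things in the scene. Friction and masses are not known exactly. Their poses are not given: they have to be found in the camera images.
- unit: Transilluminator (grey light box), fixed, 310 mm deep (its x) x 260 wide (its y). Origin at bench level; +x points to its back, -x to its front. Level dark glass deck, top 60 mm above the bench, from the open front edge (x = -140 mm, no rim, level with the glass) to the back rim (x = +130 mm), between side rims with inner faces at y = -110 and +110 mm; rims stand 7 to 10 mm above the glass.
- glass_front (a point): Middle of the glass deck's open front edge, on its top face (60 mm above the bench); axes as the unit.
- shield (a joint): Angle of the clear plastic shield hinged along the back of the unit (hinge line along its y at unit x = +150 mm, 74 mm above the bench): 0 = closed flat over the glass, grows as it opens. It stands at 1.05 to 1.2 rad (60 to 69 degrees) and so leans forward over the back half of the glass. A stiff friction hinge holds it; it yields to about 4 N at the free edge.
- shield_edge (a point): Middle of the shield's free (upper) edge, 272 mm from the hinge line; the shield is 244 mm wide and 4 to 9 mm thick.
- catch_tray: Open grey plastic tray, fixed, right under the front edge of the glass: 130 mm (its x) x 250 mm (its y) x 40 mm high, walls and floor 3 mm. Origin at the centre of its underside on the bench; axes as the unit.
- shard0: White ceramic shard lying flat on the glass: a triangle about 38 x 30 mm in outline, 5 mm thick, 10 to 16 g, no point more than 25 mm from its middle. Origin: middle of its underside as it lies at the start; z up.
- shard1: White ceramic shard lying flat on the glass: a four-sided piece about 31 x 25 mm in outline, 5 mm thick, 10 to 16 g, no point more than 25 mm from its middle. Origin: middle of its underside as it lies at the start; z up.
- shard2: White ceramic shard lying flat on the glass: a five-sided piece about 31 x 32 mm in outline, 5 mm thick, 10 to 16 g, no point more than 25 mm from its middle. Origin: middle of its underside as it lies at the start; z up.
- shard3: White ceramic shard lying flat on the glass: a long four-sided piece about 41 x 17 mm in outline, 5 mm thick, 10 to 16 g, no point more than 25 mm from its middle. Origin: middle of its underside as it lies at the start; z up.
- shard4: White ceramic shard lying flat on the glass: a four-sided piece about 36 x 26 mm in outline, 5 mm thick, 10 to 16 g, no point more than 25 mm from its middle. Origin: middle of its underside as it lies at the start; z up.
- rest_tray: Shallow dark steel tray on the bench, fixed, where the scraper stands: 130 mm (its x) x 200 mm (its y), walls 12 mm high and 3 mm thick, floor 3 mm thick. Origin at the centre of its underside on the bench.
- scraper_grip (a point): Where the scraper's handle is gripped: middle of the handle, 35 mm from its upper end, 35.1 mm to the scraper's -x from the foot's centre and 79.3 mm above the sole. The flat black handle is raked 35 degrees from vertical, its upper end towards the scraper's -x; it is 18 mm thick, 36 mm wide (along y) and 105 mm long. Axes are the scraper's: x across the foot, y along it, z up.
- scraper_sole (a point): Centre of the underside of the scraper's sole; axes as scraper_grip.
- scraper: The whole scraper block, 0.2 to 0.4 kg, standing on its sole at the start: aluminium foot with rubber sole, 26 mm (its x) x 130 mm (its y) x 25 mm high, wiping edge along y, raked handle on top. It is drawn towards its -x side, handle leading. Origin and axes as scraper_sole.
- beaker: White plastic beaker, 80 mm across, 95 high; origin under its centre. Bystander.
- jar: Small amber jar, 60 mm across, 72 high; origin under its centre. Bystander.
- tip_box: Pipette tip box, 85 x 125 x 92 mm; origin under its centre. Bystander.
- tube_rack: White rack of small tubes, 70 x 200 x 52 mm; origin under its centre. Bystander.
- pipette: Micropipette lying on the bench, about 260 mm long along its x, 40 high; origin under its body. Bystander.
- comb: White plastic gel comb lying flat, about 55 x 130 x 6 mm; origin near its middle. Bystander.

How it is judged:
By the outcome, as a careful person would: the job done as asked, in the order asked, and still so for the second after the job is handed in, with the robot touching nothing.
It also fails if it takes over 64 s, if anything falls off the work surface, if the arm or the gripper's body presses on something with over 40 N, if the wrist force passes 120 N, or if a joint passes its speed limit or range.

ROBOT

A 6-joint arm with a two-finger parallel gripper is mounted at the origin on the work surface. World frame = base frame: x ahead of the robot, y to its left, z up, the work surface at z = 0. Lengths are in m, angles in rad, forces in N, time in s.
With the tool pointing down it reaches from about 0.375 to 0.9 m from the base axis. Payload 3.1 kg.
Tool frame: the origin (TCP) lies on the centre line of the jaws, within the pads' length; the fingertips stand 25 mm ahead of it and the grasp point (between the pads) lies 6 mm ahead of it; x points along the fingers, y is the direction in which the jaws open and shut, and the axes are right-handed (so a half turn about x gives the same grasp; the last joint's range is limited). The gripper opens to 87 mm and grips with 3 to 60 N. Pads are 19 mm wide; open, the fingers measure 117 mm over their backs; the gripper's body (75 mm by 190 mm) begins 51 mm behind the grasp point.
Start: joints at [0.994, 0.527, 1.433, -0, 1.181, -0.178], TCP at [0.243, 0.576, 0.248] pointing down, gripper open.
Joint ranges: [-3.08, 3.08], [-0.75, 2.2], [0.22, 2.44], [-1.43, 4.57], [0, 2.65], [-2.85, 2.85]. Speed limits (rad/s): [2.79, 2.79, 3.14, 3.14, 3.14, 3.14].

INTERFACE

Orientations are given as a unit quaternion [x, y, z, w].
In Python, from rig import robot gives the robot as it stands. The module is installed in compiled form; this text tells all that it offers.
- The arm moves only by the tool move_arm, never from a script. Its argument "commands" is a list of rows, each a list of 5 numbers: the gripper's target within -1 to 1 (shut at 1, half-way at 0, fully open at -1), then the shift along the tool's x, y, z in mm, then the turn about the tool's x in degrees. A call has 1 to 8 rows; each row is the pose to reach, as a shift and turn from the pose commanded when the call began, along the tool's axes at that moment; what a row does not reach only later rows make up. A row lasts 1/12 s, in which the tool goes at most 41.7 mm and 7.16 degrees, less where a joint would pass 70% of its speed; a pose out of reach is approached as far as the arm can. A call with a gripper value outside its range is refused whole. The fingers move at their own pace and stop on an object; "newtons" is the grip in N (left out, the last holds). Time passes only in rows, so rows that repeat a pose let the fingers close. It gives the time, the measured TCP pose, the force and the opening at its end, in the units of the state.
- robot.get_obs(): the state, without advancing time (a new reading comes with each control period).
- robot.camera(name): name is "scene" or "side" or "wrist"; returns a dict with "image" (400x640x3 uint8, red, green, blue), "fx", "fy", "cx", "cy" (pixels), "xyz" and "rotation" of the camera in the world; the wrist camera has in their place "tool_from_camera" (4x4, takes a point from camera to tool coordinates, whose origin is the TCP and whose axes are the tool frame's). Camera axes: x right, y down, z forward; pixel columns grow to the right and rows downward; lengths in m; the calibration is good to about 2 mm. The wrist camera is an equidistant fisheye: a pixel r from the principal point sees the ray r / f radians off the axis. A picture is of the moment at which its call begins: read the wrist's pose just before it. There is no depth.
- robot.hand_in(): hands the job in, once; it reports no verdict.
Trained networks look in a picture, given as the dict that the camera call returned (one of the last four; its "shot" number tells which), for a name from the list of things; names that differ only in an ending like _2 or _b are one class to them, and where a whole thing is asked for, a point or a joint stands for the part that bears it (a point fixed in the world has none). Each returns a list of dicts, best first, with "p" (0 to 1); they miss things now and then, are a little off and sometimes report something else, mostly with a low value. They report only what shows in the picture. A call takes as long as a camera call.
- robot.regions_of(picture, name): "pixels" (400x640 bool, what is visible of it) and "bbox" ([left, top, right, bottom] in pixels, round what is visible of it).
The state is a dict: "time": time; "q": joint angles; "joint_velocities": joint speeds; "joint_torque": joint torques, N m; "position": TCP position; "tool_rot": TCP orientation; "ft_force": force on the tool from outside, world axes, zero at the start; "moment": the same for the moment, N m; "grip_width": finger opening in m.
Only numpy, scipy, OpenCV 4.12 (cv2) and the standard library are available. Lean on these libraries where they do the work, as an engineer would, in place of code of your own. Each camera call takes 0.05 s, during which the arm holds its last target.

## Working session

There is one attempt and no reset: what is moved stays moved. The work goes in short steps, Python scripts to look and compute and a tool call to move; the robot and the scene stay as the last step left them, time stands still between calls to the robot, and variables do not carry over. Pictures are saved under pics/ and viewed, and the job is handed in when it is done.

Besides the shell and the picture viewer there is one more tool, called after "Emit:" in YAML: its name, and indented under it one key for each argument. move_arm: Moves the arm, as the interface text tells. Its arguments: {"type":"object","properties":{"commands":{"type":"array","items":{"type":"array","items":{"type":"number"}}},"newtons":{"type":"number"}},"required":["commands"]}

```bash
mkdir -p pics; cat > h.py <<'E'
import numpy as np, cv2
from rig import robot
from scipy.spatial.transform import Rotation as R
def save(p,name): cv2.imwrite('pics/'+name, np.ascontiguousarray(p['image'][:,:,::-1]))
def unproj(p,uv,z):
    d=np.array([(uv[0]-p['cx'])/p['fx'],(uv[1]-p['cy'])/p['fy'],1.0]); d=np.array(p['rotation'])@d
    o=np.array(p['xyz']); t=(z-o[2])/d[2]; return o+t*d
def proj(p,X):
    c=np.array(p['rotation']).T@(np.array(X)-np.array(p['xyz'])); return np.array([p['cx']+p['fx']*c[0]/c[2],p['cy']+p['fy']*c[1]/c[2]])
E
python3 - <<'E'
from h import *
o=robot.get_obs(); print(o)
for n in ['scene','side','wrist']:
    p=robot.camera(n); save(p,n+'0.png'); print(n,{k:v for k,v in p.items() if k!='image'})
E
```

```text
{'time': 0.0, 'q': array([ 9.93500683e-01,  5.28457428e-01,  1.43391501e+00, -2.04588245e-05,
        1.18136217e+00, -1.78479168e-01]), 'joint_velocities': array([-1.66948196e-03,  4.05170849e-05,  5.34829038e-04,  3.99975318e-04,
        1.34118686e-04,  7.17660900e-04]), 'joint_torque': array([ 8.67043600e-04, -4.40036738e+01, -1.76593137e+01,  6.33886806e-02,
        5.84114925e-02, -1.60375453e-04]), 'position': array([0.2422946 , 0.57538756, 0.24657289]), 'tool_rot': array([ 0.1393612 ,  0.69336807, -0.14077386,  0.69282169]), 'ft_force': array([-0.96739917,  0.05300597, -0.17111167]), 'moment': array([-0.07195735,  0.01933843, -0.01720517]), 'grip_width': 0.08675737149697413}
scene {'fx': 401.16828449872276, 'fy': 401.16828449872276, 'cx': 319.1437565710209, 'cy': 205.20029261555294, 'xyz': array([1.39070887, 0.49790236, 0.98644888]), 'rotation': array([ 0.48081095,  0.78437184, -0.33121966, -0.20946403]), 'shot': 1}
side {'fx': 374.6814341424451, 'fy': 374.6814341424451, 'cx': 321.5504001177296, 'cy': 203.31993173731456, 'xyz': array([ 0.09394883, -0.44997731,  0.7796997 ]), 'rotation': array([ 0.85685711, -0.33180049,  0.13342062, -0.37135328]), 'shot': 2}
wrist {'fx': 309.70691628693146, 'fy': 309.70691628693146, 'cx': 317.56513212757693, 'cy': 207.01703332745134, 'tool_from_camera': array([[-2.50583828e-04, -2.61898252e-01,  9.65095458e-01,
        -1.36511770e-01],
       [ 9.99999910e-01,  2.64342092e-04,  3.31381249e-04,
        -4.66407913e-04],
       [-3.41903522e-04,  9.65095454e-01,  2.61898163e-01,
        -7.23759780e-02],
       [ 0.00000000e+00,  0.00000000e+00,  0.00000000e+00,
         1.00000000e+00]]), 'shot': 3}
```

View pics/scene0.png

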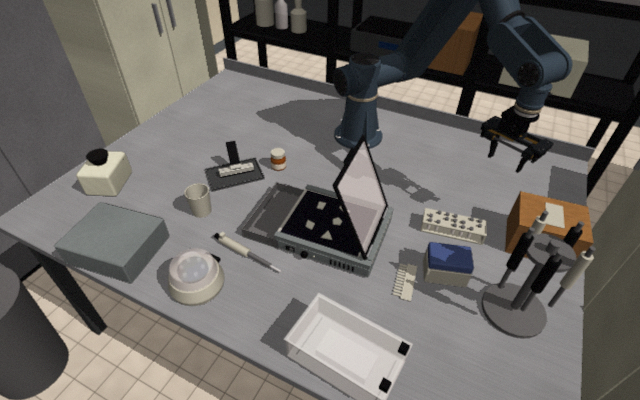

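View pics/side0.png

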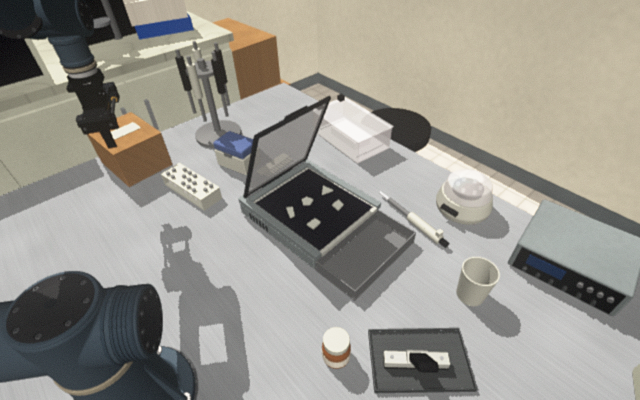

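View pics/wrist0.png

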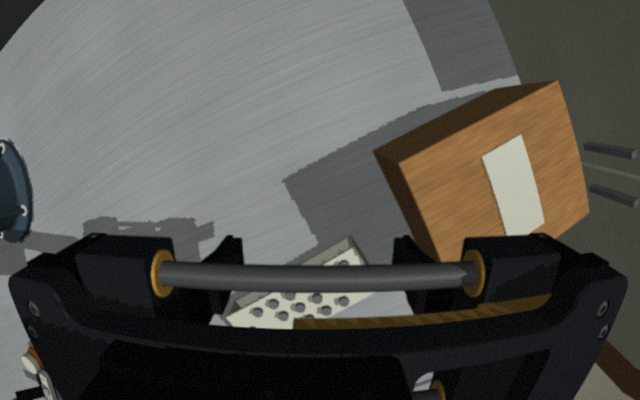

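```bash
sed -i "s/np.array(p\['rotation'\])/R.from_quat(p['rotation']).as_matrix()/" h.py
python3 - <<'E'
from h import *
import pickle
out={}
for n in ['scene','side']:
    p=robot.camera(n)
    out[n]=p
    for t in ['unit','catch_tray','rest_tray','scraper','scraper_grip','scraper_sole','shield','shard0','shard1','shard2','shard3','shard4']:
        r=robot.regions_of(p,t)
        s=[]
        for x in r[:6]:
            ys,xs=np.nonzero(x['pixels']); s.append((round(x['p'],2),round(xs.mean(),1),round(ys.mean(),1),len(xs)))
        out[n,t]=r
        print(n,t,s)
pickle.dump(out,open('d.pkl','wb'))
p=out['side']
cv2.imwrite('pics/side_unit.png',cv2.resize(p['image'][80:310,220:430,::-1],None,fx=2.6,fy=2.6,interpolation=2))
cv2.imwrite('pics/side_scr.png',cv2.resize(p['image'][310:400,300:500,::-1],None,fx=4,fy=4,interpolation=2))
p=out['scene']
cv2.imwrite('pics/scene_unit.png',cv2.resize(p['image'][130:290,190:410,::-1],None,fx=3.6,fy=3.6,interpolation=2))
E
```

```text
scene unit [(0.75, np.float64(341.3), np.float64(217.3), 9020)]
scene catch_tray [(0.89, np.float64(270.8), np.float64(214.3), 1973)]
scene rest_tray [(0.57, np.float64(233.8), np.float64(176.2), 852)]
scene scraper [(0.9, np.float64(234.3), np.float64(162.8), 539)]
scene scraper_grip [(0.67, np.float64(235.0), np.float64(162.9), 522)]
scene scraper_sole [(0.81, np.float64(234.9), np.float64(162.9), 521)]
scene shield [(0.69, np.float64(341.4), np.float64(217.5), 8816), (0.64, np.float64(361.2), np.float64(195.7), 3669)]
scene shard0 [(0.42, np.float64(336.6), np.float64(221.3), 41), (0.4, np.float64(320.9), np.float64(205.6), 52), (0.4, np.float64(310.1), np.float64(224.7), 46)]
scene shard1 [(0.42, np.float64(336.6), np.float64(221.3), 41), (0.4, np.float64(320.9), np.float64(205.6), 52), (0.4, np.float64(310.1), np.float64(224.7), 46)]
scene shard2 [(0.42, np.float64(336.6), np.float64(221.3), 41), (0.4, np.float64(320.9), np.float64(205.6), 52), (0.4, np.float64(310.1), np.float64(224.7), 46)]
scene shard3 [(0.42, np.float64(336.6), np.float64(221.3), 41), (0.4, np.float64(320.9)
[... 1075 characters left out ...]
23.5), 81), (0.38, np.float64(337.1), np.float64(204.7), 51)]
side shard2 [(0.51, np.float64(325.5), np.float64(190.0), 42), (0.46, np.float64(306.5), np.float64(200.8), 70), (0.44, np.float64(313.2), np.float64(223.5), 81), (0.38, np.float64(337.1), np.float64(204.7), 51)]
side shard3 [(0.51, np.float64(325.5), np.float64(190.0), 42), (0.46, np.float64(306.5), np.float64(200.8), 70), (0.44, np.float64(313.2), np.float64(223.5), 81), (0.38, np.float64(337.1), np.float64(204.7), 51)]
side shard4 [(0.51, np.float64(325.5), np.float64(190.0), 42), (0.46, np.float64(306.5), np.float64(200.8), 70), (0.44, np.float64(313.2), np.float64(223.5), 81), (0.38, np.float64(337.1), np.float64(204.7), 51)]
```

View pics/side_unit.png

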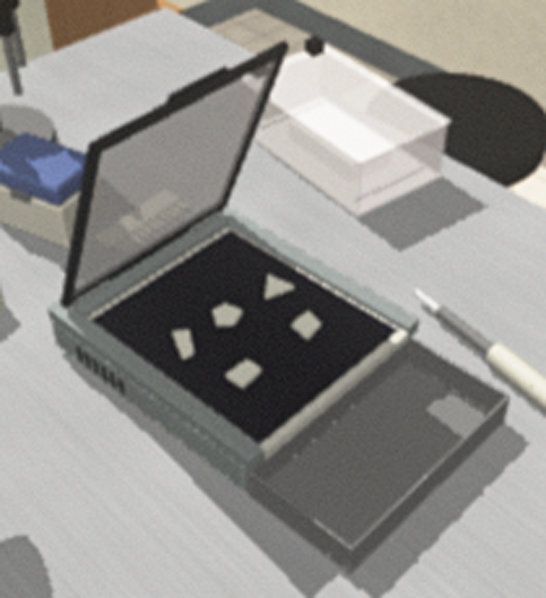

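View pics/scene_unit.png

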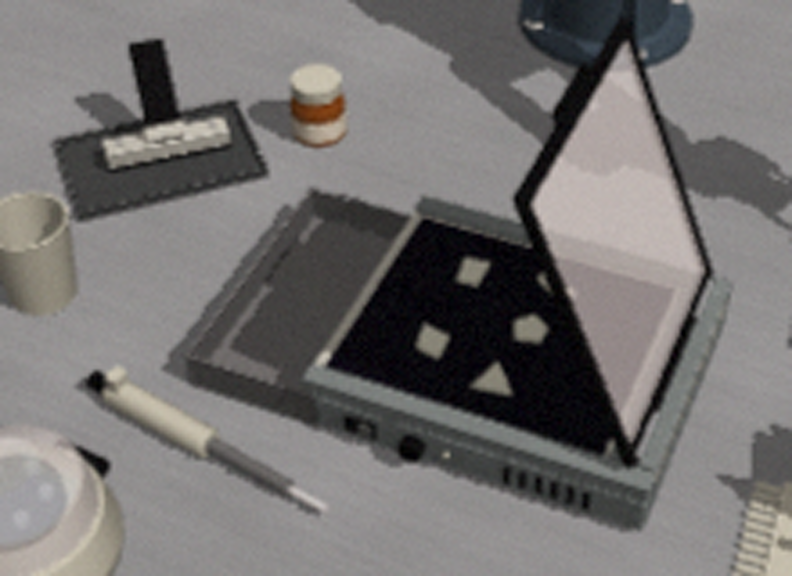

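View pics/side_scr.png

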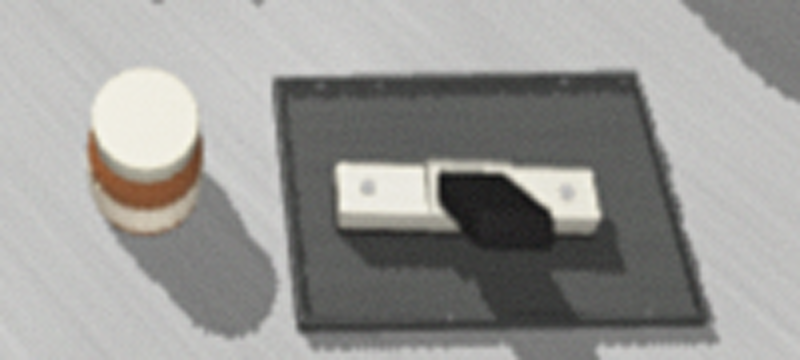

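```bash
python3 - <<'E'
from h import *
import pickle
out=pickle.load(open('d.pkl','rb'))
ps,pc=out['side'],out['scene']
S=lambda u,v:(220+u/2.6,80+v/2.6)
C=lambda u,v:(190+u/3.6,130+v/3.6)
print('glass corners z=.06')
for n,a in dict(fr=(262,445),fl=(398,335),bl=(230,232),br=(93,318)).items(): print('side',n,unproj(ps,S(*a),.06)[:2])
for n,a in dict(fr=(422,215),fl=(328,362),bl=(610,452),br=(705,290)).items(): print('scene',n,unproj(pc,C(*a),.06)[:2])
print('shards z=.0625')
for n,a in dict(tri=(277,287),quadf=(307,325),pent=(227,315),lng=(183,343),q4=(244,374)).items(): print('side',n,unproj(ps,S(*a),.0635)[:2])
for n,a in dict(tri=(493,382),quadf=(432,342),pent=(531,329),q4=(473,271)).items(): print('scene',n,unproj(pc,C(*a),.0635)[:2])
T=lambda u,v:(300+u/4,310+v/4)
print('rest tray top corners z=.012')
for a in [(276,78),(636,74),(710,322),(302,326)]: print('side',unproj(ps,T(*a),.012)[:2])
for a in [(55,143),(238,102),(268,175),(80,217)]: print('scene',unproj(pc,C(*a),.012)[:2])
print('foot top z=.028')
for a in [(337,163),(597,170),(600,224),(340,220)]: print('side',unproj(ps,T(*a),.028)[:2])
print('foot scene'); 
for a in [(103,143),(225,118),(231,133),(107,155)]: print('scene',unproj(pc,C(*a),.028)[:2])
print('handle top side',[unproj(ps,T(*a),.003+.108)[:2] for a in [(440,172),(505,174),(552,216),(552,247),(482,247)]])
print('handle scene',[unproj(pc,C(*a),.003+.108)[:2] for a in [(131,45),(160,40)]])
E
```

```text
glass corners z=.06
side fr [ 0.47501891 -0.00319336]
side fl [0.67905375 0.01010914]
side bl [0.66297845 0.26396219]
side br [0.45793675 0.25175114]
scene fr [0.47517097 0.00079732]
scene fl [0.68205643 0.01833669]
scene bl [0.66236677 0.2746564 ]
scene br [0.4472176  0.27914811]
shards z=.0625
side tri [0.6347039  0.15030738]
side quadf [0.61695926 0.08373362]
side pent [0.5647989  0.15353894]
side lng [0.50345424 0.15230794]
side q4 [0.52099948 0.07538443]
scene tri [0.64017743 0.15708269]
scene quadf [0.62252239 0.08899963]
scene pent [0.56833552 0.15957693]
scene q4 [0.52559038 0.08084314]
rest tray top corners z=.012
side [ 0.43158466 -0.20893499]
side [ 0.57818389 -0.33979656]
side [ 0.49317886 -0.43680548]
side [ 0.34597445 -0.30550837]
scene [ 0.50583937 -0.42697857]
scene [ 0.35535797 -0.29365952]
scene [ 0.44620785 -0.19707576]
scene [ 0.58910538 -0.32983419]
foot top z=.028
side [ 0.41320572 -0.26697828]
side [ 0.50812742 -0.3585345 ]
side [ 0.48590748 -0.37542218]
side [ 0.39218191 -0.28735391]
foot scene
scene [ 0.49721588 -0.3672348 ]
scene [ 0.40251372 -0.2774851 ]
scene [ 0.42120413 -0.25751098]
scene [ 0.51138786 -0.35144993]
handle top side [array([ 0.40923795, -0.32140382]), array([ 0.43018668, -0.34176478]), array([ 0.42997733, -0.3673425 ]), array([ 0.41867062, -0.37539186]), array([ 0.39612871, -0.35486917])]
handle scene [array([ 0.42988031, -0.36539052]), array([ 0.40854906, -0.34399559])]
```

```bash
cat >> h.py <<'E'
def fk():
    o=robot.get_obs(); return np.array(o['position']),R.from_quat(o['tool_rot']).as_matrix(),o
def plan(target,yaw_y=None,o=None):
    """shift in tool mm to reach target world TCP, and turn so that tool y points at world yaw_y (deg)"""
    p,M,o=fk(); s=M.T@(np.array(target)-p)*1000
    cur=np.degrees(np.arctan2(M[1,1],M[0,1]))
    r={'shift':s.round(1),'cur_yaw_y':round(float(cur),2)}
    if yaw_y is not None:
        # tool x down: turn +a about tool x = yaw -a
        r['turn']=round(float(-((yaw_y-cur+180)%360-180)),2)
    return r
def wproj(p,pos,M,X):
    T=np.array(p['tool_from_camera']); c=T[:3,:3].T@(M.T@(np.array(X)-pos)-T[:3,3])
    th=np.arctan2(np.hypot(c[0],c[1]),c[2]); ph=np.arctan2(c[1],c[0])
    return np.array([p['cx']+p['fx']*th*np.cos(ph),p['cy']+p['fy']*th*np.sin(ph)])
def wunproj(p,pos,M,uv,z):
    T=np.array(p['tool_from_camera']); a=(uv[0]-p['cx'])/p['fx'];b=(uv[1]-p['cy'])/p['fy']
    th=np.hypot(a,b); d=np.array([np.sin(th)*a/th,np.sin(th)*b/th,np.cos(th)])
    d=M@(T[:3,:3]@d); o=pos+M@T[:3,3]; return o+d*(z-o[2])/d[2]
E
python3 - <<'E'
from h import *
p,M,o=fk(); print(M.round(3)); print(plan((.5,.15,.45),0))
E
```

```text
[[ 0.     0.388  0.922]
 [-0.     0.922 -0.388]
 [-1.    -0.     0.   ]]
{'shift': array([-202.5, -292.6,  402.6]), 'cur_yaw_y': 67.15, 'turn': 67.15}
```

```bash
python3 - <<'E'
from h import *
print(plan((.56,.24,.45),172))
E
```

```text
{'shift': array([-202.5, -186.4,  422.9]), 'cur_yaw_y': 67.15, 'turn': -104.85}
```

Emit:
move_arm:
  commands:
    - [-1,-41,0,10,-7]
    - [-1,-82,-5,20,-14]
    - [-1,-120,-20,45,-21]
    - [-1,-150,-40,75,-28]
    - [-1,-175,-55,110,-35]
    - [-1,-190,-70,145,-42]
    - [-1,-202,-85,180,-49]
    - [-1,-202,-100,215,-56]

```text
time: 2.12
position: [0.3924, 0.4111, 0.4512]
tool_rot: [-0.198, 0.677, 0.2, 0.68]
ft_force: [0.8, 0.7, -0.5]
grip_width: 0.0872
```

```bash
python3 - <<'E'
from h import *
print(plan((.56,.24,.45),172),fk()[0])
E
```

```text
{'shift': array([   1.4, -234.5,   48.6]), 'cur_yaw_y': 122.7, 'turn': -49.3} [0.39243292 0.41105745 0.45120927]
```

Emit:
move_arm:
  commands:
    - [-1,0,-35,7,-7]
    - [-1,0,-70,14,-14]
    - [-1,0,-105,21,-21]
    - [-1,0,-140,28,-28]
    - [-1,0,-175,35,-35]
    - [-1,0,-205,42,-42]
    - [-1,0,-234,48,-49]
    - [-1,0,-234,48,-49]

```text
time: 2.78
position: [0.5606, 0.2352, 0.4471]
tool_rot: [-0.461, 0.537, 0.459, 0.537]
ft_force: [0.4, -0.1, 1.3]
grip_width: 0.0872
```

```bash
python3 - <<'E'
from h import *
import pickle
pos,M,o=fk(); p=robot.camera('wrist'); save(p,'w1.png'); pickle.dump((p,pos,M),open('w1.pkl','wb'))
print(pos,o['q'],plan(pos,172))
a=robot.camera('scene'); b=robot.camera('side'); save(a,'scene1.png')
for t in ['unit','catch_tray','shield','shard0']:
    for x in robot.regions_of(p,t)[:6]: ys,xs=np.nonzero(x['pixels']); print(t,round(x['p'],2),xs.mean().round(1),ys.mean().round(1),len(xs))
E
```

```text
[0.56064886 0.23522192 0.44705609] [ 0.2150317   0.35036633  1.18198514 -0.00294607  1.60815031 -2.773074  ] {'shift': array([ 0.1, -2.4, -1.7]), 'cur_yaw_y': 171.04, 'turn': -0.96}
unit 0.97 305.5 129.4 29921
unit 0.17 338.1 305.1 1427
unit 0.16 267.0 130.0 209
catch_tray 0.61 270.3 19.2 5136
shield 0.85 312.2 172.0 12560
shield 0.46 186.9 37.4 846
shard0 0.79 343.2 117.0 226
shard0 0.77 326.3 74.9 236
shard0 0.67 266.2 131.2 174
shard0 0.59 307.6 123.7 253
shard0 0.54 270.4 88.6 230
```

View pics/w1.png

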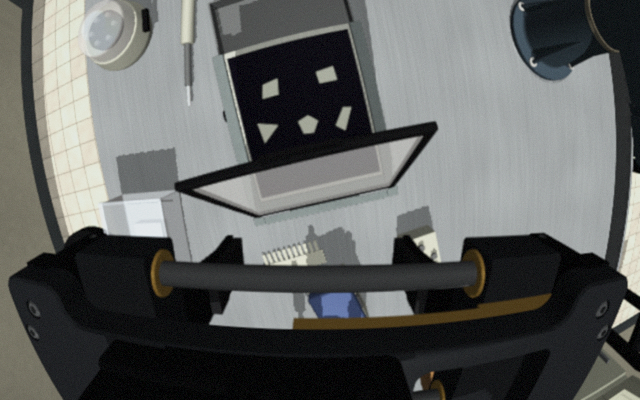

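View pics/scene1.png

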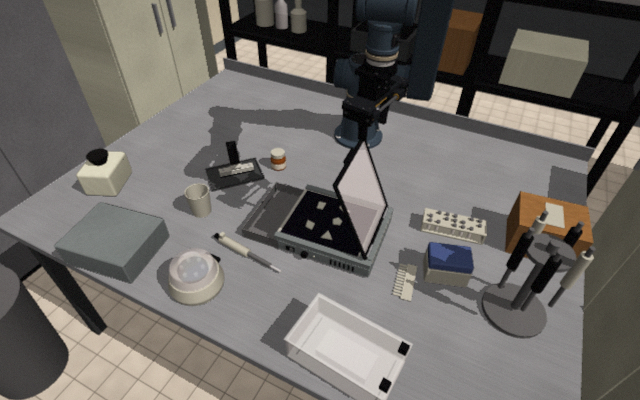

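```bash
python3 - <<'E'
from h import *
im=cv2.imread('pics/w1.png')
cv2.imwrite('pics/w1z.png',cv2.resize(im[20:230,170:450],None,fx=2.8,fy=2.8,interpolation=2))
E
```

```text
(no output)
```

View pics/w1z.png

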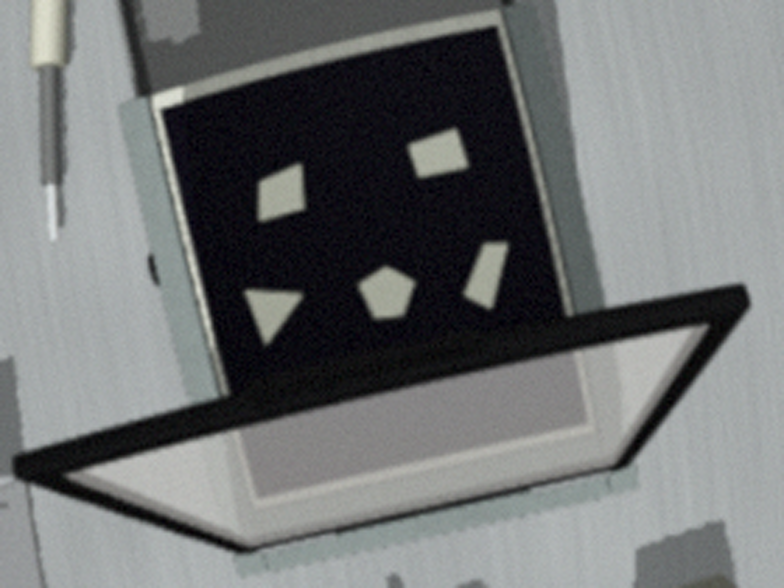

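```bash
cat > fit.py <<'E'
from h import *
import pickle
from scipy.optimize import least_squares
p,pos,M=pickle.load(open('w1.pkl','rb'))
W=lambda u,v:(170+u/2.8,20+v/2.8)
U=lambda u,v,z=.06: wunproj(p,pos,M,W(u,v),z)[:2]
pts=dict(fl_in=(162,108),fl_out=(152,96),fr_in=(499,27),fr_out=(497,10),bl=(258,500),br=(594,432))
for k,a in pts.items(): print(k,U(*a))
def unit(t): 
    c,s=np.cos(t[2]),np.sin(t[2]); 
    return lambda X: np.array([t[0]+c*X[0]-s*X[1],t[1]+s*X[0]+c*X[1],X[2]])
def shp(th,y,r=.272): return (.150-r*np.cos(th),y,.074+r*np.sin(th))
obs=[((.130,-.110,.06),(258,500)),((.130,.110,.06),(594,432)),((-.140,-.110,.06),(155,98)),((-.140,.110,.06),(498,18))]
sh=[(-.122,(18,468)),(.122,(745,295))]
def res(t):
    f=unit(t); r=[]
    for X,a in obs: r+=list(wproj(p,pos,M,f(X))-W(*a))
    for y,a in sh: r+=list(wproj(p,pos,M,f(shp(t[3],y)))-W(*a))
    return r
s=least_squares(res,[.565,.14,1.63,1.12]); t=s.x; print(t,np.degrees(t[2:]),np.array(s.fun).round(1))
f=unit(t); inv=lambda w:(np.array([[np.cos(t[2]),np.sin(t[2])],[-np.sin(t[2]),np.cos(t[2])]])@(w[:2]-t[:2])*1000).round(1)
print('front mid',f((-.14,0,.06)))
sh_=dict(q1=[(258,190),(302,163),(305,208),(260,221)],q4=[(408,146),(459,128),(469,164),(420,178)],tri=[(245,290),(304,293),(267,345)],pent=[(387,265),(417,288),(404,318),(374,321),(358,286)],lng=[(485,242),(509,243),(489,308),(464,297)])
for k,v in sh_.items(): print(k,[inv(U(*a,.065)).tolist() for a in v])
pickle.dump(t,open('unit.pkl','wb'))
E
python3 fit.py
python3 - <<'E'
from h import *
import pickle,sys
sys.argv=['x']
from fit import unit,shp
t=pickle.load(open('unit.pkl','rb')); f=unit(t)
out=pickle.load(open('d.pkl','rb'))
for n,s,o in [('side',2.6,(220,80)),('scene',3.6,(190,130))]:
    for X in [(-.14,-.11,.06),(-.14,.11,.06),(.13,.11,.06),(.13,-.11,.06),shp(t[3],-.122),shp(t[3],.122)]: print(n,((proj(out[n],f(X))-o)*s).round())
E
```

```text
fl_in [0.68281898 0.0202144 ]
fl_out [0.68809265 0.01080052]
fr_in [0.47276319 0.00596095]
fr_out [ 0.47209229 -0.00545416]
bl [0.66503725 0.27401549]
br [0.45149164 0.26301112]
[0.56896969 0.14295717 1.64424445 1.16600241] [94.20826758 66.80701716] [-1.5  4.   1.1  0.7 -1.5 -0.3  1.2 -2.6 -2.4 -0.3  2.6 -0.3]
front mid [0.57924318 0.00333463 0.06      ]
q1 [[-61.6, -57.3], [-70.7, -28.0], [-43.5, -32.5], [-42.8, -60.5]]
q4 [[-65.7, 35.1], [-70.0, 67.0], [-47.1, 67.7], [-45.0, 37.6]]
tri [[-4.5, -79.1], [6.3, -44.9], [31.2, -74.2]]
pent [[1.7, 6.9], [19.2, 21.0], [34.9, 9.5], [32.6, -8.3], [10.0, -12.7]]
lng [[1.0, 66.4], [4.5, 80.2], [40.1, 60.0], [30.5, 46.9]]
fl_in [0.68281898 0.0202144 ]
fl_out [0.68809265 0.01080052]
fr_in [0.47276319 0.00596095]
fr_out [ 0.47209229 -0.00545416]
bl [0.66503725 0.27401549]
br [0.45149164 0.26301112]
[0.56896969 0.14295717 1.64424445 1.16600241] [94.20826758 66.80701716] [-1.5  4.   1.1  0.7 -1.5 -0.3  1.2 -2.6 -2.4 -0.3  2.6 -0.3]
front mid [0.57924318 0.00333463 0.06      ]
q1 [[-61.6, -57.3], [-70.7, -28.0], [-43.5, -32.5], [-42.8, -60.5]]
q4 [[-65.7, 35.1], [-70.0, 67.0], [-47.1, 67.7], [-45.0, 37.6]]
tri [[-4.5, -79.1], [6.3, -44.9], [31.2, -74.2]]
pent [[1.7, 6.9], [19.2, 21.0], [34.9, 9.5], [32.6, -8.3], [10.0, -12.7]]
lng [[1.0, 66.4], [4.5, 80.2], [40.1, 60.0], [30.5, 46.9]]
side [403. 330.]
side [259. 449.]
side [ 80. 316.]
side [225. 223.]
side [284.  40.]
side [ 87. 143.]
scene [317. 365.]
scene [420. 210.]
scene [689. 287.]
scene [614. 460.]
scene [521. 197.]
scene [628.  16.]
```

```bash
python3 - <<'E'
from h import *
pos,M,o=fk()
for n,(x0,x1,y0,y1) in [('scene',(310,450,0,200)),('side',(150,350,0,160))]:
    p=robot.camera(n); im=p['image'][:,:,::-1].copy(); im=cv2.resize(im,None,fx=4,fy=4,interpolation=2)
    for h in [-.025,.045,.1,.15,.2,.25,.3]:
        c=pos-M[:,0]*0+np.array([0,0,h]); 
        for d in (M[:,2],M[:,1]):
            a=proj(p,c-d*.05)*4;b=proj(p,c+d*.05)*4
            cv2.line(im,tuple(a.astype(int).tolist()),tuple(b.astype(int).tolist()),(0,0,255) if d is not None and abs(d[1])>.5 else (0,255,0),1)
        print(n,h,(proj(p,c)*1).round())
    im=im[y0*4:y1*4,x0*4:x1*4]; im=np.clip(im*2.0,0,255).astype(np.uint8)
    cv2.imwrite('pics/arm_%s.png'%n,im); print(im.shape)
E
```

```text
scene -0.025 [375. 130.]
scene 0.045 [378. 105.]
scene 0.1 [380.  84.]
scene 0.15 [383.  63.]
scene 0.2 [386.  40.]
scene 0.25 [389.  16.]
scene 0.3 [392. -11.]
(800, 560, 3)
side -0.025 [272.  67.]
side 0.045 [269.  35.]
side 0.1 [266.   7.]
side 0.15 [262. -21.]
side 0.2 [259. -52.]
side 0.25 [255. -87.]
side 0.3 [ 251. -125.]
(640, 800, 3)
```

View pics/arm_scene.png

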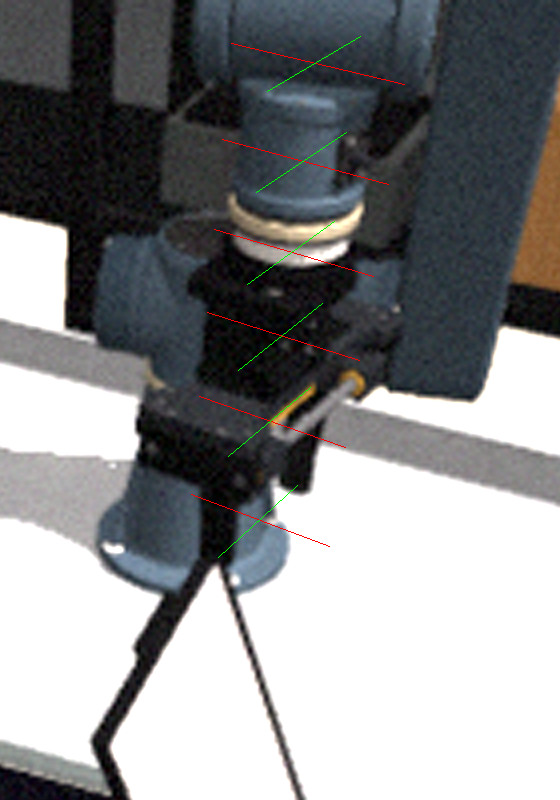

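View pics/arm_side.png

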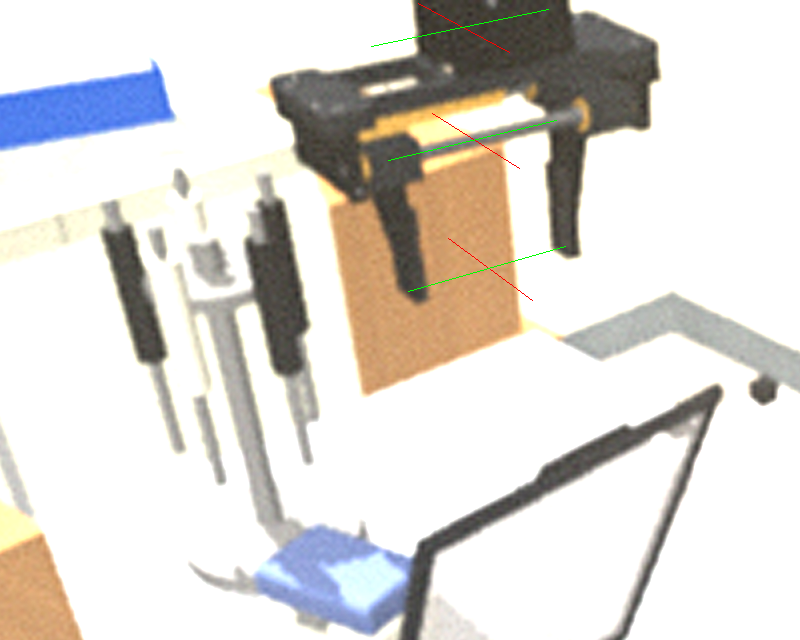

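```bash
python3 - <<'E'
from h import *
print(plan((.38,-.40,.40),-44.5))
E
```

```text
{'shift': array([  48. ,   78.2, -659.7]), 'cur_yaw_y': 171.39, 'turn': -144.11}
```

Emit:
move_arm:
  commands:
    - [-1,0,3,-28,7.1]
    - [-1,0,6,-56,14.2]
    - [-1,0,9,-84,21.3]
    - [-1,0,12,-112,28.4]
    - [-1,0,15,-140,35.5]
    - [-1,0,18,-168,42.6]
    - [-1,0,21,-196,49.7]
    - [-1,0,25,-224,56.8]

```text
time: 3.9
position: [0.4976, 0.0213, 0.4482]
tool_rot: [-0.148, 0.691, 0.148, 0.692]
ft_force: [0.2, -0.2, 0.4]
grip_width: 0.0868
```

```bash
python3 - <<'E'
from h import *
print(plan((.38,-.40,.40),-44.5))
E
```

```text
{'shift': array([  48.2, -336. , -280.1]), 'cur_yaw_y': 114.22, 'turn': 158.72}
```

Emit:
move_arm:
  commands:
    - [-1,0,-21,-17,7.1]
    - [-1,0,-42,-35,14.2]
    - [-1,0,-63,-52,21.3]
    - [-1,0,-84,-70,28.4]
    - [-1,0,-105,-88,35.5]
    - [-1,0,-126,-105,42.6]
    - [-1,0,-147,-122,49.7]
    - [-1,0,-168,-140,56.8]

```text
time: 4.57
position: [0.4402, -0.1895, 0.4483]
tool_rot: [0.198, 0.678, -0.198, 0.679]
ft_force: [0.7, -0.2, 0.8]
grip_width: 0.0868
```

```bash
python3 - <<'E'
from h import *
print(plan((.38,-.40,.40),-44.5))
E
```

```text
{'shift': array([  48.3, -209.7,   62.6]), 'cur_yaw_y': 57.41, 'turn': 101.91}
```

Emit:
move_arm:
  commands:
    - [-1,4,-16,5,7.1]
    - [-1,7,-32,10,14.2]
    - [-1,10,-48,15,21.3]
    - [-1,14,-64,20,28.4]
    - [-1,18,-80,25,35.5]
    - [-1,21,-96,30,42.6]
    - [-1,24,-112,34,49.7]
    - [-1,28,-128,38,56.8]

```text
time: 5.23
position: [0.4043, -0.3178, 0.4201]
tool_rot: [0.497, 0.502, -0.497, 0.503]
ft_force: [0.6, -1.2, -0.7]
grip_width: 0.0869
```

```bash
python3 - <<'E'
from h import *
print(plan((.38,-.40,.40),-44.5))
E
```

```text
{'shift': array([ 20.2, -25.2,  82. ]), 'cur_yaw_y': 0.6, 'turn': 45.1}
```

Emit:
move_arm:
  commands:
    - [-1,3,-4,12,7.1]
    - [-1,6,-8,24,14.2]
    - [-1,9,-12,36,21.3]
    - [-1,12,-16,48,28.4]
    - [-1,16,-20,60,35.5]
    - [-1,20,-25,72,42.6]
    - [-1,20,-25,82,45.1]
    - [-1,20,-25,82,45.1]

```text
time: 5.9
position: [0.3807, -0.4012, 0.3997]
tool_rot: [-0.651, -0.274, 0.652, -0.275]
ft_force: [-0.4, 0.2, 0.9]
grip_width: 0.087
```

```bash
python3 - <<'E'
from h import *
import pickle
pos,M,o=fk(); p=robot.camera('wrist'); save(p,'w2.png'); pickle.dump((p,pos,M),open('w2.pkl','wb'))
print(pos,o['q'].round(3),o['time'],plan(pos,-44.5))
im=cv2.imread('pics/w2.png'); cv2.imwrite('pics/w2z.png',cv2.resize(im[40:240,180:460],None,fx=2.8,fy=2.8,interpolation=2))
E
```

```text
[ 0.38065625 -0.40116924  0.39965507] [-1.013e+00  2.850e-01  1.400e+00 -1.000e-03  1.455e+00 -2.400e-01] 5.9 {'shift': array([0.2, 0.7, 0.8]), 'cur_yaw_y': -44.15, 'turn': 0.35}
```

View pics/w2.png

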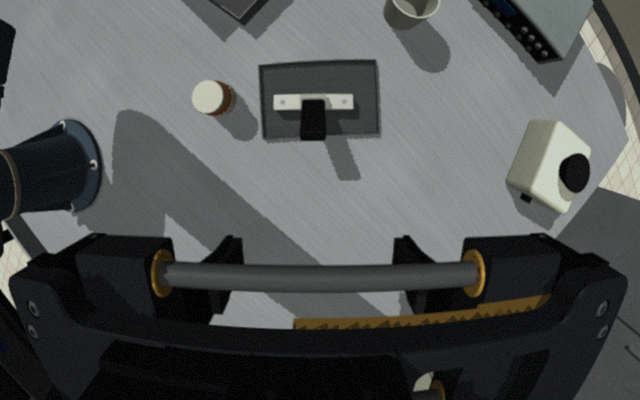

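View pics/w2z.png

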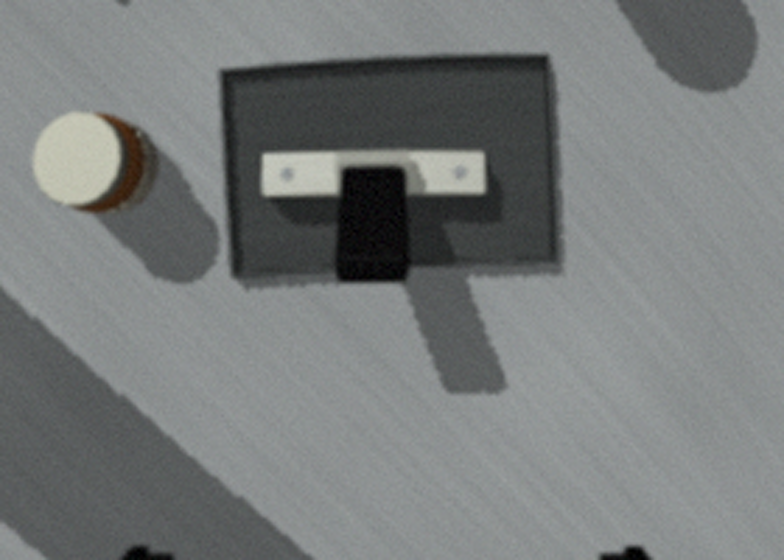

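```bash
cat > scr.py <<'E'
from h import *
import pickle
p,pos,M=pickle.load(open('w2.pkl','rb'))
W=lambda u,v:(180+u/2.8,40+v/2.8)
U=lambda u,v,z: wunproj(p,pos,M,W(u,v),z)[:2]
ft=np.array([U(*a,.028) for a in [(262,153),(486,152),(487,195),(262,195)]]); print('foot',ft.round(4).tolist(),ft.mean(0))
tr=np.array([U(*a,.012) for a in [(221,71),(548,56),(557,264),(234,276)]]); print('tray',tr.round(4).tolist(),tr.mean(0))
v=ft[0]+ft[3]-ft[1]-ft[2]; print('foot y yaw',np.degrees(np.arctan2(v[1],v[0])), np.linalg.norm(v)/2)
v=tr[0]+tr[3]-tr[1]-tr[2]; print('tray y yaw',np.degrees(np.arctan2(v[1],v[0])), np.linalg.norm(v)/2)
for n,z,a in [('end+x',.116,[(339,260),(409,260)]),('end-x',.1058,[(337,282),(408,282)])]:
    q=np.array([U(*b,z) for b in a]); print(n,q.round(4).tolist(),q.mean(0))
E
python3 scr.py
```

```text
foot [[0.4141, -0.2639], [0.5071, -0.3543], [0.4899, -0.373], [0.3966, -0.2816]] [ 0.45191801 -0.31820185]
tray [[0.4321, -0.2062], [0.5796, -0.3367], [0.4943, -0.4333], [0.3487, -0.3021]] [ 0.46368393 -0.31957657]
foot y yaw 135.70298893272462 0.1301342112311611
tray y yaw 138.24734558719436 0.19649957272416146
end+x [[0.4063, -0.3424], [0.4303, -0.3659]] [ 0.41827698 -0.35414253]
end-x [[0.3973, -0.3493], [0.4223, -0.3738]] [ 0.40982364 -0.36154885]
```

```bash
python3 - <<'E'
from h import *
print(plan((.4182,-.3528,.107),-44.3))
E
```

```text
{'shift': array([292.8,  -6.1, -60. ]), 'cur_yaw_y': -44.15, 'turn': 0.15}
```

Emit:
move_arm:
  commands:
    - [-1,30,-2,-20,0.1]
    - [-1,70,-4,-40,0.1]
    - [-1,110,-6,-60,0.1]
    - [-1,150,-6,-60,0.1]
    - [-1,190,-6,-60,0.1]
    - [-1,230,-6,-60,0.1]
    - [-1,265,-6,-60,0.1]
    - [-1,265,-6,-60,0.1]

```text
time: 6.62
position: [0.4154, -0.3478, 0.1288]
tool_rot: [-0.65, -0.28, 0.653, -0.27]
ft_force: [-0.3, 1.6, -0.0]
grip_width: 0.087
```

```bash
python3 - <<'E'
from h import *
p=robot.camera('side'); save(p,'s3.png')
q=robot.camera('scene')
cv2.imwrite('pics/s3z.png',np.hstack([cv2.resize(p['image'][250:400,300:500,::-1],(533,400),interpolation=2)]))
cv2.imwrite('pics/c3z.png',cv2.resize(q['image'][80:220,150:330,::-1],None,fx=4,fy=4,interpolation=2))
print(plan((.4182,-.3528,.107),-44.3),fk()[0])
E
```

```text
{'shift': array([27.7,  0.8,  0.8]), 'cur_yaw_y': -44.2, 'turn': 0.1} [ 0.41825516 -0.35171277  0.13469205]
```

View pics/s3z.png

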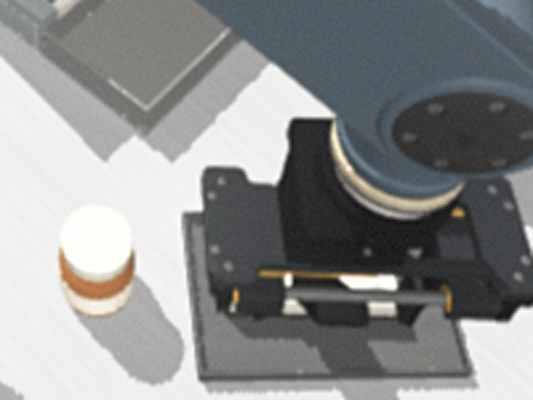

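View pics/c3z.png

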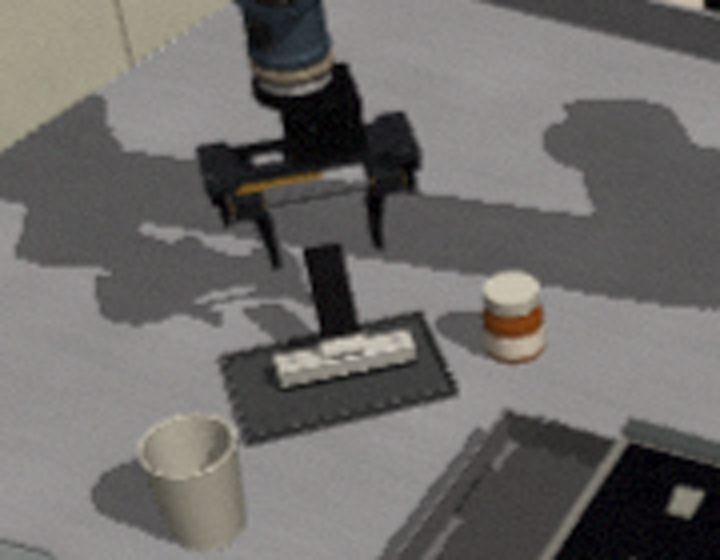

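Emit:
move_arm:
  commands:
    - [-1,14,1,1,0]
    - [-1,27.5,1,1,0]
    - [-1,27.5,1,1,0]
    - [0.2,27.5,1,1,0]
    - [0.5,27.5,1,1,0]
    - [0.7,27.5,1,1,0]
    - [1,27.5,1,1,0]
    - [1,27.5,1,1,0]
  newtons: 15

```text
time: 7.38
position: [0.4185, -0.3545, 0.1083]
tool_rot: [0.652, 0.274, -0.651, 0.275]
ft_force: [0.3, -0.2, -0.2]
grip_width: 0.0617
```

Emit:
move_arm:
  commands:
    - [1,0,0,0,0]
    - [1,0,0,0,0]
    - [1,0,0,0,0]
    - [1,0,0,0,0]

```text
time: 7.72
position: [0.418, -0.354, 0.1073]
tool_rot: [-0.651, -0.275, 0.652, -0.275]
ft_force: [-1.0, -1.1, 0.8]
grip_width: 0.0358
```

```bash
python3 - <<'E'
from h import *
q=robot.camera('scene')
cv2.imwrite('pics/c4z.png',cv2.resize(q['image'][80:220,150:330,::-1],None,fx=4,fy=4,interpolation=2))
print(plan((.4182,-.3528,.107),-44.3),fk())
E
```

```text
{'shift': array([ 0.3, -0.6, -1. ]), 'cur_yaw_y': -44.27, 'turn': 0.03} (array([ 0.41797711, -0.3539237 ,  0.10726395]), array([[-5.65189821e-04,  7.16018571e-01, -6.98081003e-01],
       [ 4.96327697e-04, -6.98080828e-01, -7.16018793e-01],
       [-9.99999717e-01, -7.51163470e-04,  3.91683299e-05]]), {'time': 7.7667, 'q': array([-9.06615957e-01,  6.31044417e-01,  1.74369029e+00, -2.00314086e-04,
        7.67597164e-01, -1.33757858e-01]), 'joint_velocities': array([ 0.00193613, -0.00062265,  0.00171372,  0.00030907,  0.00056926,
       -0.00067905]), 'joint_torque': array([  0.07266787, -41.05910182, -10.6412977 ,   0.12619816,
        -0.09428523,   0.04187838]), 'position': array([ 0.41797711, -0.3539237 ,  0.10726395]), 'tool_rot': array([-0.6514362 , -0.27497509,  0.65166809, -0.27449643]), 'ft_force': array([-0.61724837, -0.10418022,  0.87336032]), 'moment': array([-0.04394787,  0.18924114,  0.02795409]), 'grip_width': 0.0354513798085644})
```

View pics/c4z.png

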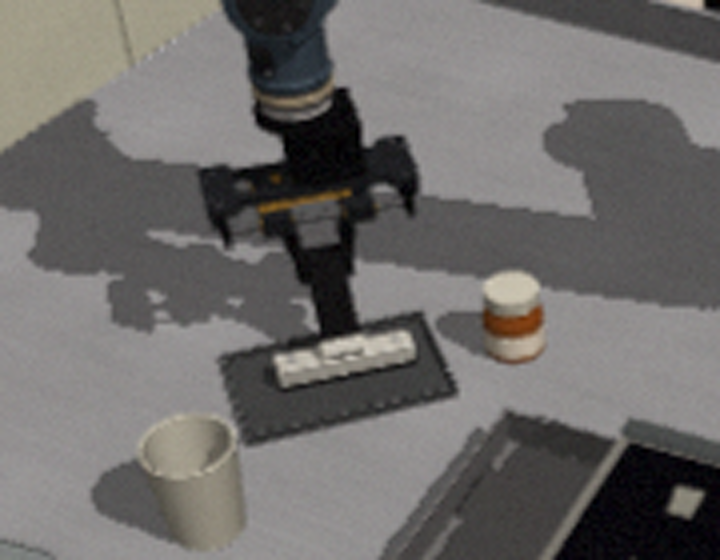

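Emit:
move_arm:
  commands:
    - [1,-1,0,10,0]
    - [1,-1,0,20,0]
    - [1,-1,0,30,0]
    - [1,0,0,38,0]
    - [1,0,0,41,0]
    - [1,0,0,41,0]

```text
time: 8.27
position: [0.3888, -0.3838, 0.107]
tool_rot: [0.652, 0.274, -0.652, 0.274]
ft_force: [2.3, 1.5, -2.4]
grip_width: 0.036
```

```bash
cat > look.py <<'E'
from h import *
import sys
n,cam,x0,x1,y0,y1,f=sys.argv[1],sys.argv[2],*map(int,sys.argv[3:8])
q=robot.camera(cam)
cv2.imwrite('pics/%s.png'%n,cv2.resize(q['image'][y0:y1,x0:x1,::-1],None,fx=f,fy=f,interpolation=2))
a=fk(); print(a[0].round(4),a[2]['ft_force'].round(2),a[2]['moment'].round(3),round(a[2]['grip_width'],4),a[2]['time'])
E
python3 look.py c5 scene 150 330 80 220 4
```

```text
[ 0.3891 -0.3836  0.1071] [ 1.07  1.07 -2.32] [ 0.021 -0.109  0.085] 0.036 8.3167
```

View pics/c5.png

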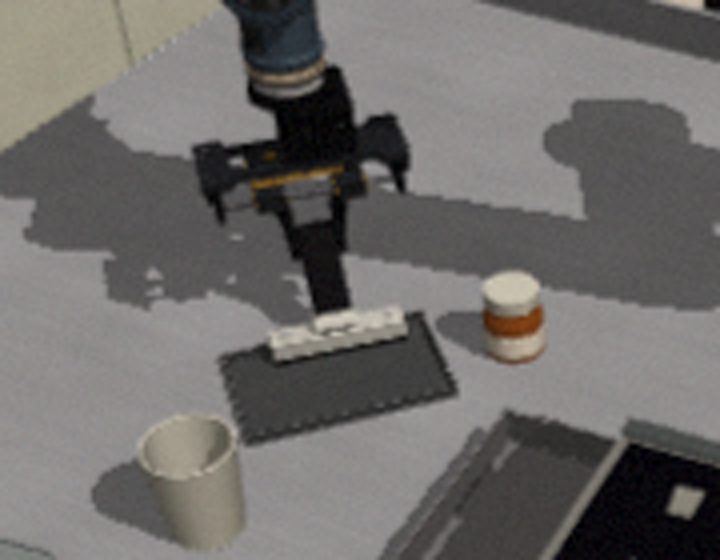

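Emit:
move_arm:
  commands:
    - [1,0.5,0,4,0]
    - [1,1.5,0,8,0]
    - [1,3,0,12,0]
    - [1,5,0,16,0]
    - [1,7.5,0,20,0]
    - [1,10,0,24,0]
    - [1,13,0,28,0]
    - [1,13,0,28,0]

```text
time: 8.98
position: [0.3693, -0.4035, 0.0937]
tool_rot: [-0.652, -0.275, 0.652, -0.274]
ft_force: [3.6, 3.0, -3.3]
grip_width: 0.0363
```

```bash
python3 look.py c6 scene 150 330 80 220 4; python3 look.py w6 wrist 0 640 0 400 1;python3 look.py s6 side 320 500 270 400 4
```

```text
[ 0.3695 -0.4034  0.094 ] [ 2.71  4.27 -3.02] [ 0.567 -0.365  0.218] 0.036 9.0333
[ 0.3696 -0.4033  0.0942] [ 2.76  3.11 -4.36] [ 0.477 -0.322  0.185] 0.0365 9.0833
[ 0.3697 -0.4033  0.0943] [ 2.7   3.73 -4.39] [ 0.507 -0.25   0.18 ] 0.0359 9.1333
```

View pics/c6.png

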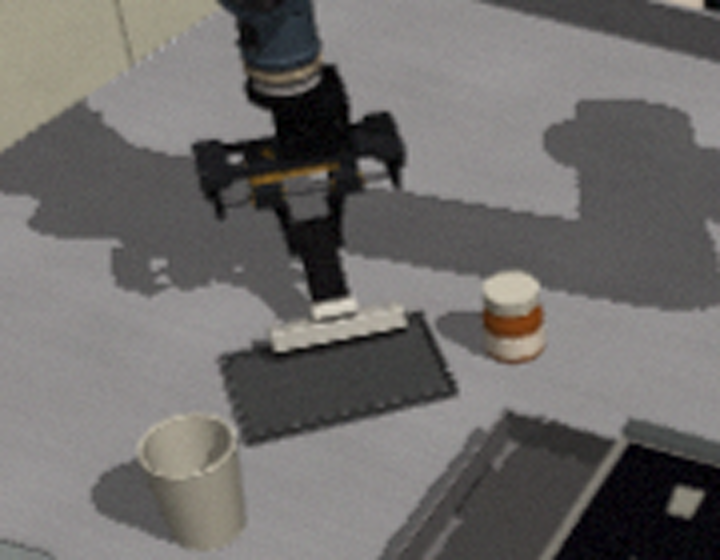

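View pics/w6.png

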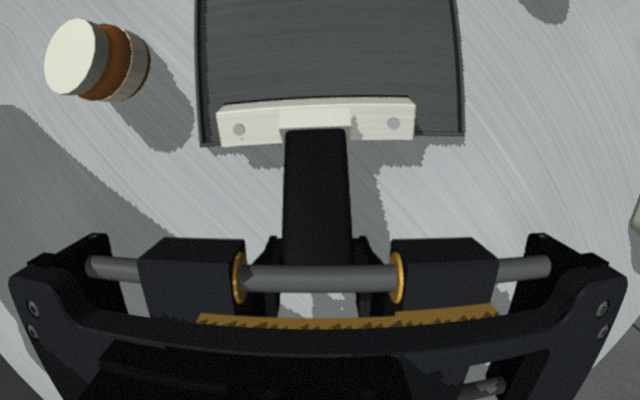

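View pics/s6.png

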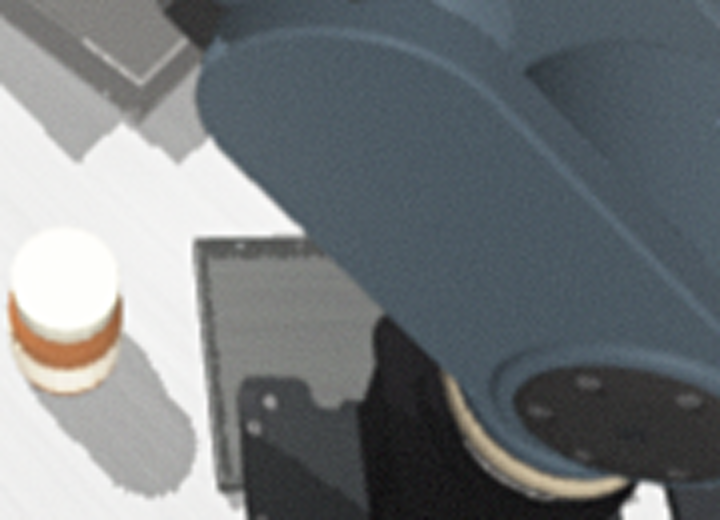

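Emit:
move_arm:
  commands:
    - [1,0,0,26,0]
    - [1,0,0,26,0]
    - [1,0,0,26,0]
    - [1,-6,0,22,0]
    - [1,-20,0,18,0]
    - [1,-45,0,18,0]
    - [1,-70,0,18,0]
    - [1,-70,0,18,0]
  newtons: 58

```text
time: 9.8
position: [0.3595, -0.4186, 0.1692]
tool_rot: [0.652, 0.271, -0.651, 0.279]
ft_force: [1.2, -1.9, -3.5]
grip_width: 0.0353
```

```bash
python3 look.py w7 wrist 0 640 0 400 1; python3 look.py c7 scene 150 330 80 220 4
```

```text
[ 0.3589 -0.4178  0.1673] [-0.4  -0.39 -3.59] [-0.293  0.276 -0.014] 0.0352 9.85
[ 0.358  -0.4166  0.1656] [ 0.09  0.37 -3.42] [-0.226  0.277 -0.002] 0.0351 9.9
```

View pics/w7.png

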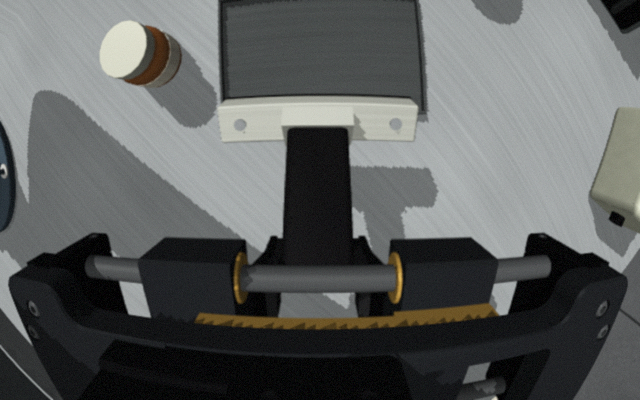

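View pics/c7.png

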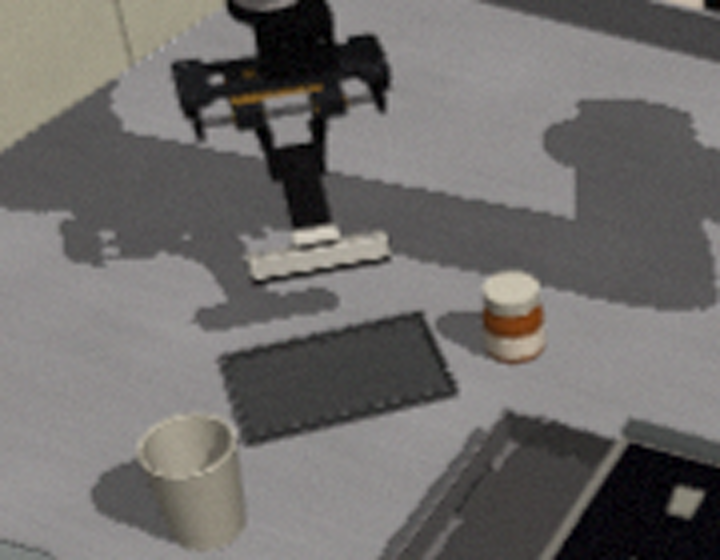

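```bash
cat > fita.py <<'E'
from h import *
from scipy.optimize import least_squares
def tool_pts(P,t):
    al,d,y0=t; g=np.array([-35.1-d*.5736,0,79.3+d*.8192]); out=[]
    for q in P:
        r=np.array(q,float)-g; dx=r[0]*np.cos(al)-r[2]*np.sin(al); dz=r[2]*np.cos(al)+r[0]*np.sin(al)
        out.append(np.array([6-dz,y0-r[1],-dx])/1000)
    return out
def fit(p,P,uv,x0=(.27,23,0)):
    def res(t): return np.concatenate([wproj(p,np.zeros(3),np.eye(3),X)-u for X,u in zip(tool_pts(P,t),uv)]+[[(t[1]-23)/3]])
    s=least_squares(res,x0); return s
if __name__=='__main__':
    import sys
    p=robot.camera('wrist'); save(p,'w8.png')
    uv=np.array(eval(sys.argv[1])); P=eval(sys.argv[2])
    s=fit(p,P,uv); print(np.degrees(s.x[0]),s.x[1:],s.fun.round(1))
    X=tool_pts([(-13,0,0),(13,0,0),(13,0,25)],s.x); print('front edge, back edge, top back (tool mm)',[(x*1000).round(1).tolist() for x in X])
E
python3 - <<'E'
import cv2
im=cv2.imread('pics/w7.png'); cv2.imwrite('pics/w7z.png',cv2.resize(im[80:160,200:440],None,fx=3.3,fy=3.3,interpolation=2))
E
```

```text
(no output)
```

View pics/w7z.png

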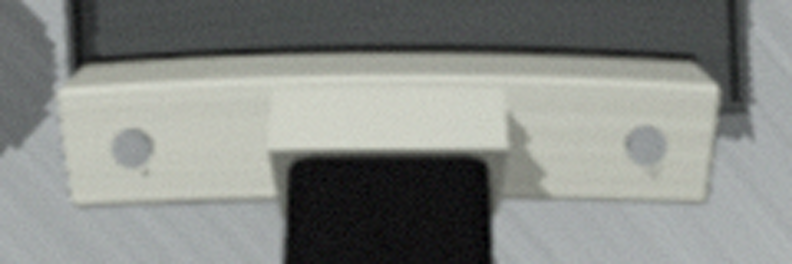

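```bash
python3 fita.py "[(200+u/3.3,80+v/3.3) for u,v in [(62,92),(718,88),(72,203),(708,200),(88,63),(695,60)]]" "[(13,65,25),(13,-65,25),(-13,65,25),(-13,-65,25),(13,65,0),(13,-65,0)]"
python3 - <<'E'
from h import *
out=fk(); print(out[0])
p=robot.camera('scene')
for k in ['beaker','jar','pipette']:
    for z in [0]:
        r=robot.regions_of(p,k)
        for x in r[:2]:
            l,t,rr,b=x['bbox']; print(k,x['p'],unproj(p,((l+rr)/2,b-4),0)[:2])
E
```

```text
17.847178498163643 [28.21292362 -0.13930281] [-1.  -1.6  1.3 -0.2  0.6  1.6 -0.4  2.6  1.2 -1.6 -2.  -0.5  1.7]
front edge, back edge, top back (tool mm) [[91.8, -0.1, -67.8], [83.8, -0.1, -92.6], [60.0, -0.1, -84.9]]
[ 0.3574074  -0.41570745  0.16436663]
beaker 0.74 [ 0.69745037 -0.30602092]
jar 0.82 [ 0.33559201 -0.20717017]
pipette 0.73 [ 0.34343885 -0.19740835]
pipette 0.67 [ 0.81513748 -0.02046   ]
```

```bash
cat >> h.py <<'E'
def u2w(x,y,z):
    a=np.radians(94.2); c,s=np.cos(a),np.sin(a); return (.569+(c*x-s*y)/1000,.143+(s*x+c*y)/1000,z)
E
python3 - <<'E'
from h import *
print(u2w(-150,40,.28),plan(u2w(-150,40,.28),4.2))
E
```

```text
(np.float64(0.5400931504801664), np.float64(-0.009526699468773991), 0.28) {'shift': array([-116.2, -152.7, -418.6]), 'cur_yaw_y': -44.29, 'turn': -48.49}
```

Emit:
move_arm:
  commands:
    - [1,-35,0,0,0]
    - [1,-70,0,0,0]
    - [1,-100,-10,-25,-4]
    - [1,-116,-25,-60,-10]
    - [1,-116,-40,-95,-16]
    - [1,-116,-55,-130,-22]
    - [1,-116,-70,-165,-28]
    - [1,-116,-85,-200,-34]

```text
time: 10.82
position: [0.436, -0.2119, 0.2796]
tool_rot: [-0.542, -0.455, 0.542, -0.454]
ft_force: [0.5, -0.5, -3.6]
grip_width: 0.0352
```

```bash
python3 - <<'E'
from h import *
print(fk()[0],plan(u2w(-150,40,.26),4.2))
E
```

```text
[ 0.43603676 -0.21190537  0.27962147] {'shift': array([  19.7,   67.2, -217.4]), 'cur_yaw_y': -10.04, 'turn': -14.24}
```

Emit:
move_arm:
  commands:
    - [1,0,10,-35,-3]
    - [1,0,20,-70,-6]
    - [1,0,31,-105,-9]
    - [1,5,42,-140,-12]
    - [1,10,54,-175,-14.2]
    - [1,20,67,-217,-14.2]
    - [1,20,67,-217,-14.2]
    - [1,20,67,-217,-14.2]

```text
time: 11.48
position: [0.5406, -0.0098, 0.2585]
tool_rot: [0.481, 0.519, -0.482, 0.517]
ft_force: [-0.3, -0.5, -3.1]
grip_width: 0.0351
```

```bash
python3 look.py c9 scene 190 410 110 290 3; python3 look.py s9 side 220 430 80 310 3;  python3 - <<'E'
from h import *
print(fk()[0],plan(u2w(-150,40,.1765),4.2))
E
```

```text
[ 0.5402 -0.0114  0.259 ] [-0.06 -0.64 -2.67] [-0.379  0.067 -0.036] 0.0354 11.5333
[ 0.5402 -0.0124  0.2594] [-0.61  0.27 -3.09] [-0.385  0.014 -0.019] 0.0353 11.5833
[ 0.54015796 -0.01243714  0.25941357] {'shift': array([82.9,  0.4, -2.9]), 'cur_yaw_y': 3.96, 'turn': -0.24}
```

View pics/c9.png

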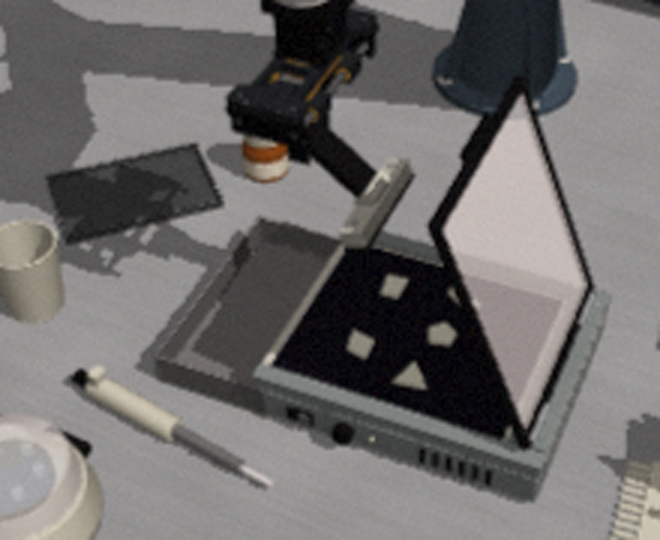

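View pics/s9.png

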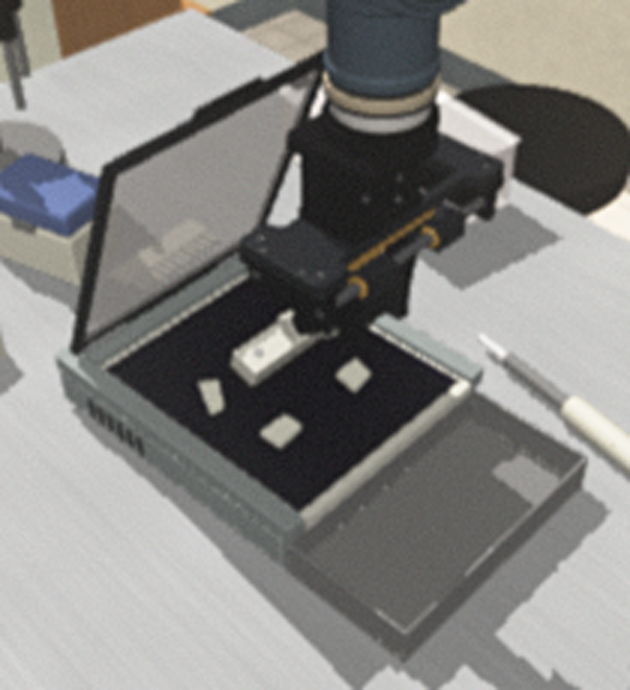

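Emit:
move_arm:
  commands:
    - [1,25,0,-3,-0.2]
    - [1,50,0,-3,-0.2]
    - [1,75,0,-3,-0.2]
    - [1,83,0,-10,-0.2]
    - [1,83,0,-30,-0.2]
    - [1,83,0,-50,-0.2]
    - [1,83,0,-70,-0.2]
    - [1,83,0,-70,-0.2]

```text
time: 12.25
position: [0.5353, 0.0597, 0.178]
tool_rot: [0.482, 0.518, -0.481, 0.517]
ft_force: [-0.6, -1.2, -4.1]
grip_width: 0.0354
```

```bash
python3 look.py c10 scene 190 410 110 290 3; python3 look.py s10 side 220 430 80 310 3;  python3 - <<'E'
from h import *
print(fk()[0],plan(u2w(-16,40,.1765),4.2))
E
```

```text
[0.5357 0.0582 0.178 ] [-0.3   0.46 -2.68] [-0.428  0.033 -0.065] 0.0353 12.3
[0.5362 0.0573 0.1781] [ 0.76 -0.61 -1.8 ] [-0.307  0.091 -0.002] 0.0355 12.35
[0.53619212 0.05729537 0.17810348] {'shift': array([  1.6,  -1.1, -67.1]), 'cur_yaw_y': 4.13, 'turn': -0.07}
```

View pics/c10.png

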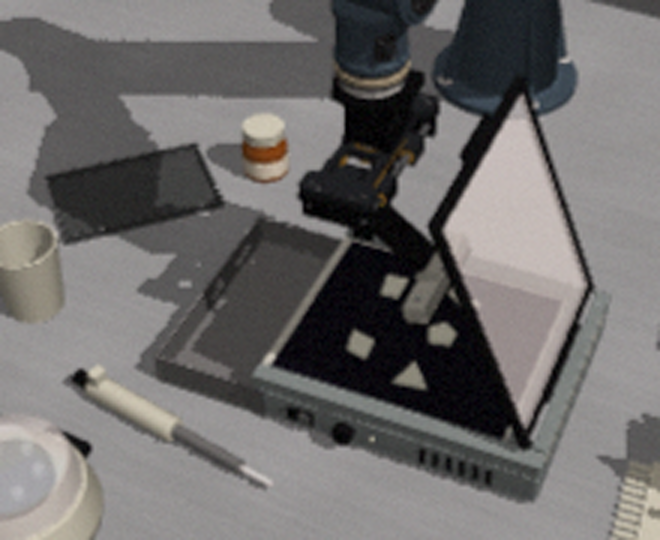

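View pics/s10.png

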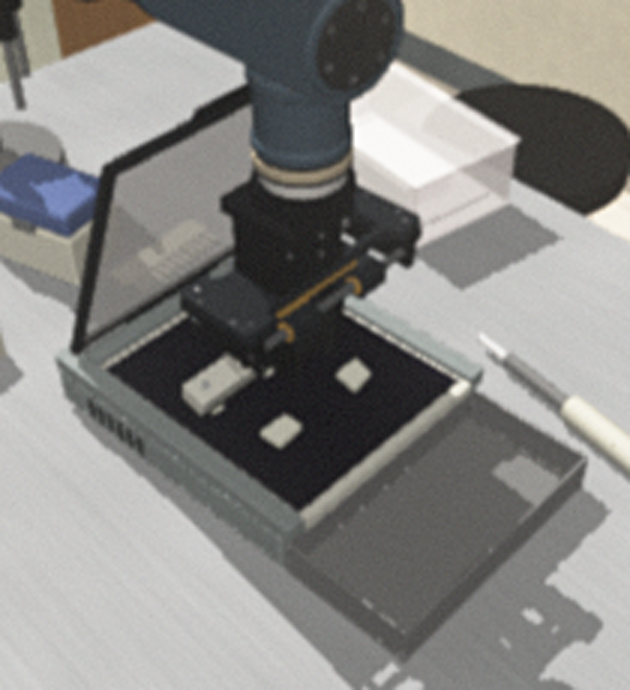

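Emit:
move_arm:
  commands:
    - [1,0,-1,-12,0]
    - [1,0,-1,-24,0]
    - [1,0,-1,-36,0]
    - [1,0,-1,-46,0]
    - [1,0,-1,-55,0]
    - [1,0,-1,-55,0]

```text
time: 12.85
position: [0.5307, 0.1144, 0.1774]
tool_rot: [0.481, 0.518, -0.481, 0.518]
ft_force: [0.7, -0.4, -4.0]
grip_width: 0.0352
```

```bash
python3 look.py c11 scene 270 400 100 270 4; python3 look.py s11 side 220 430 60 290 3;  python3 - <<'E'
from h import *
print(fk()[0],plan(u2w(-16,40,.1765),4.2))
E
```

```text
[0.5309 0.1135 0.1773] [ 0.27 -0.21 -3.74] [-0.376  0.039 -0.008] 0.0356 12.9
[0.5311 0.1128 0.1773] [-0.07  1.14 -3.21] [-0.31   0.024 -0.018] 0.0355 12.95
[0.53106788 0.11284845 0.17733152] {'shift': array([  0.8,   0. , -11.3]), 'cur_yaw_y': 4.21, 'turn': 0.01}
```

View pics/c11.png

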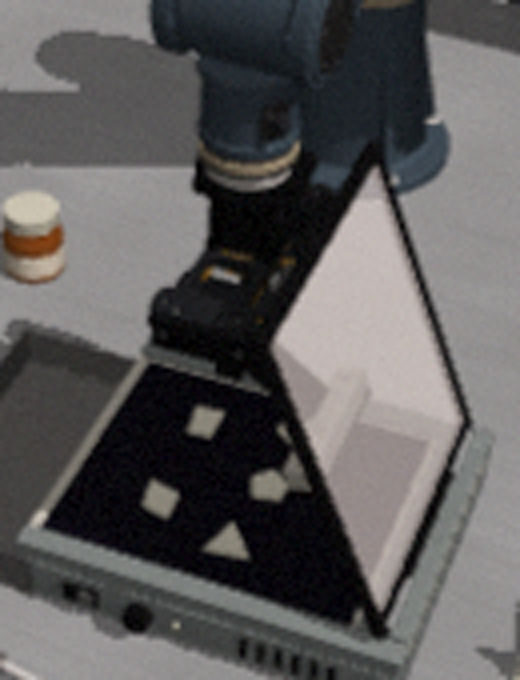

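View pics/s11.png

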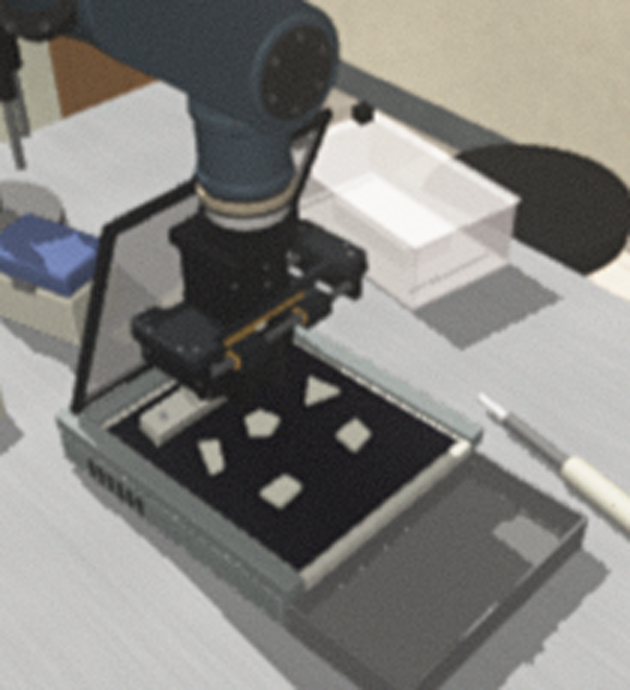

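Emit:
move_arm:
  commands:
    - [1,0,0,-5,0]
    - [1,0,0,-9,0]
    - [1,6,0,-9,0]
    - [1,12,0,-9,0]
    - [1,17,0,-9,0]
    - [1,20,0,-9,0]
    - [1,20,0,-9,0]

```text
time: 13.53
position: [0.5298, 0.121, 0.1562]
tool_rot: [0.481, 0.518, -0.482, 0.517]
ft_force: [0.3, 0.5, -3.4]
grip_width: 0.0358
```

```bash
python3 look.py c12 scene 270 400 100 270 4; python3 look.py s12 side 220 430 60 290 3; python3 look.py w12 wrist 0 640 0 400 1; python3 - <<'E'
from h import *
print(fk()[0],plan(u2w(-19,40,.1515),4.2))
E
```

```text
[0.5301 0.1211 0.1566] [ 0.27 -0.81 -2.72] [-0.327  0.106  0.011] 0.0352 13.5833
[0.5305 0.1211 0.157 ] [-0.16  0.26 -3.  ] [-0.341  0.059 -0.004] 0.0357 13.6333
[0.5307 0.1212 0.1573] [-0.13 -0.09 -3.28] [-0.319  0.006 -0.009] 0.0358 13.6833
[0.53066916 0.12115154 0.15730946] {'shift': array([ 5.8, -0.2,  0. ]), 'cur_yaw_y': 4.1, 'turn': -0.1}
```

View pics/s12.png

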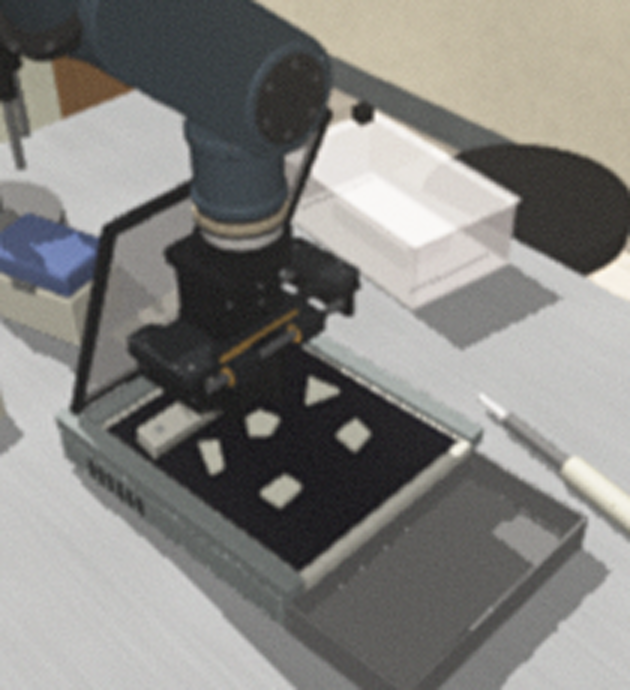

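View pics/w12.png

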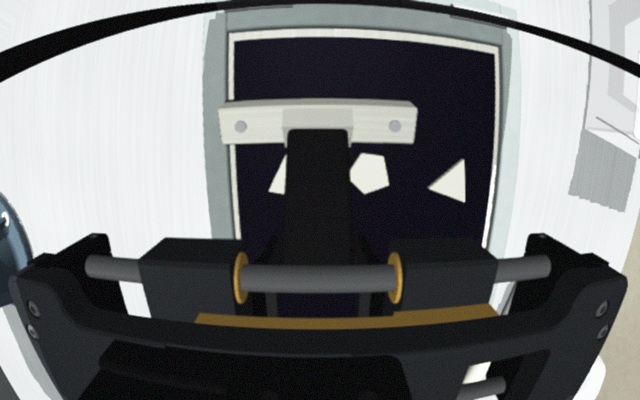

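```bash
python3 - <<'E'
from h import *
p=robot.camera('wrist'); pos,M,o=fk()
W=R.from_euler('z',-94.2,degrees=True).as_matrix()
inv=lambda w:(W@(w-np.array([.569,.143,0]))*1000).round(1)[:2]
for n,a,z in [('bl glass',(234,38),.06),('br glass',(495,50),.06),('left line mid',(235,160),.06),('left line lo',(241,240),.06),('right mid',(492,150),.06),('right lo',(487,235),.06),('pent rear l',(363,153),.065),('pent rear r',(383,155),.065),('pent r',(389,178),.065),('tri rear',(465,159),.065),('tri 2',(428,186),.065),('tri3',(466,203),.065),('lng',(286,155),.065),('lng',(268,193),.065)]:
    print(n,inv(wunproj(p,pos,M,a,z)))
for y in (-65,65):
    X=pos+M@np.array([.0915,y/1000,-.066]); print('foot front bottom end',inv(X),X[2],wproj(p,pos,M,X))
E
```

```text
bl glass [123.4 104.5]
br glass [ 125.2 -108.2]
left line mid [ 27.  104.6]
left line lo [-39.1 104. ]
right mid [  38.6 -106.3]
right lo [ -37.2 -111.7]
pent rear l [32.   6.8]
pent rear r [30.8 -8.5]
pent r [ 13.3 -13.9]
tri rear [ 30.1 -77.5]
tri 2 [  7.4 -46.3]
tri3 [ -6.3 -82.2]
lng [30.5 64. ]
lng [ 1.6 78.5]
foot front bottom end [ 47.2 104.6] 0.065948169972083 [231.98042096 134.3219246 ]
foot front bottom end [ 46.9 -25.4] 0.06599239955100512 [405.58151265 134.49026048]
```

Emit:
move_arm:
  commands:
    - [1,0,3.5,0,0]
    - [1,1,3.5,0,0]
    - [1,3,3.5,0,0]
    - [1,4,3.5,0,0]
    - [1,5,3.5,0,0]
    - [1,5,3.5,0,0]

```text
time: 14.23
position: [0.5337, 0.1215, 0.1521]
tool_rot: [0.482, 0.518, -0.482, 0.517]
ft_force: [-0.3, -0.3, -3.1]
grip_width: 0.0352
```

```bash
python3 look.py s13 side 220 430 60 290 3; python3 look.py w13 wrist 0 640 0 400 1
```

```text
[0.5338 0.1216 0.1522] [-0.4   0.67 -3.04] [-0.378  0.039  0.035] 0.0354 14.2833
[0.5339 0.1216 0.1523] [-0.11 -0.08 -3.49] [-0.29   0.007 -0.042] 0.0353 14.3333
```

View pics/s13.png

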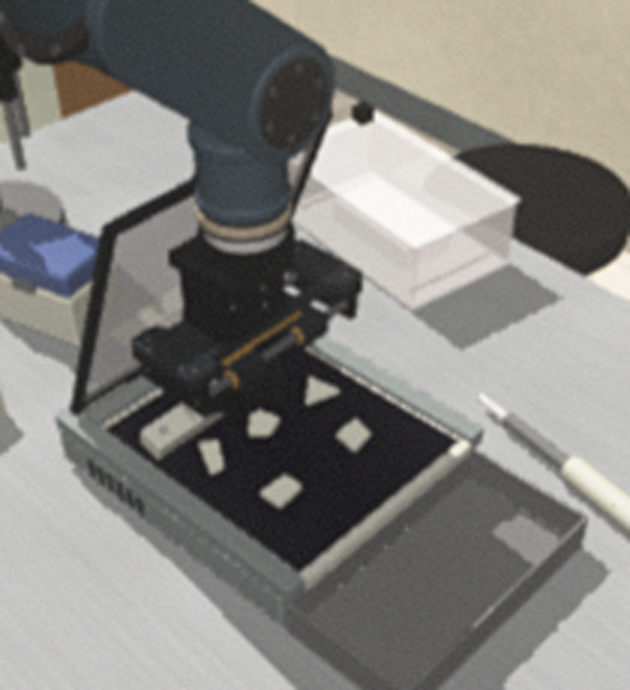

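Emit:
move_arm:
  commands:
    - [1,1,0,0,0]
    - [1,2,0,0,0]
    - [1,2,0,0,0]

```text
time: 14.58
position: [0.5339, 0.1215, 0.1502]
tool_rot: [0.482, 0.518, -0.482, 0.518]
ft_force: [0.1, 0.6, -3.1]
grip_width: 0.0354
```

Emit:
move_arm:
  commands:
    - [1,1,0,0,0]
    - [1,1,0,0,0]

```text
time: 14.75
position: [0.5341, 0.1214, 0.1496]
tool_rot: [0.482, 0.518, -0.482, 0.518]
ft_force: [-0.2, -0.6, -1.3]
grip_width: 0.0354
```

Emit:
move_arm:
  commands:
    - [1,1,0,0,0]
    - [1,1,0,0,0]

```text
time: 14.92
position: [0.5343, 0.1211, 0.149]
tool_rot: [0.482, 0.517, -0.482, 0.518]
ft_force: [-0.4, -3.2, 5.5]
grip_width: 0.0352
```

Emit:
move_arm:
  commands:
    - [1,-0.6,0,6,0]
    - [1,-0.6,0,15,0]
    - [1,-0.6,0,25,0]
    - [1,-0.6,0,36,0]
    - [1,-0.6,0,48,0]
    - [1,-0.6,0,58,0]
    - [1,-0.6,0,66,0]
    - [1,-0.6,0,70,0]

```text
time: 15.58
position: [0.5393, 0.0501, 0.149]
tool_rot: [0.482, 0.517, -0.482, 0.517]
ft_force: [0.1, 2.3, -0.4]
grip_width: 0.0351
```

```bash
python3 look.py s14 side 220 430 60 290 3; python3 look.py c14 scene 190 410 110 290 3; python3 look.py w14 wrist 0 640 0 400 1
```

```text
[0.5394 0.0498 0.149 ] [ 0.02 -1.58  2.12] [-0.249  0.254  0.019] 0.0355 15.6333
[0.5395 0.0501 0.1492] [-0.7  -1.64  2.99] [-0.376  0.301  0.034] 0.0354 15.6833
[0.5395 0.0505 0.1494] [-0.23 -1.81  2.82] [-0.538  0.278  0.101] 0.035 15.7333
```

View pics/s14.png

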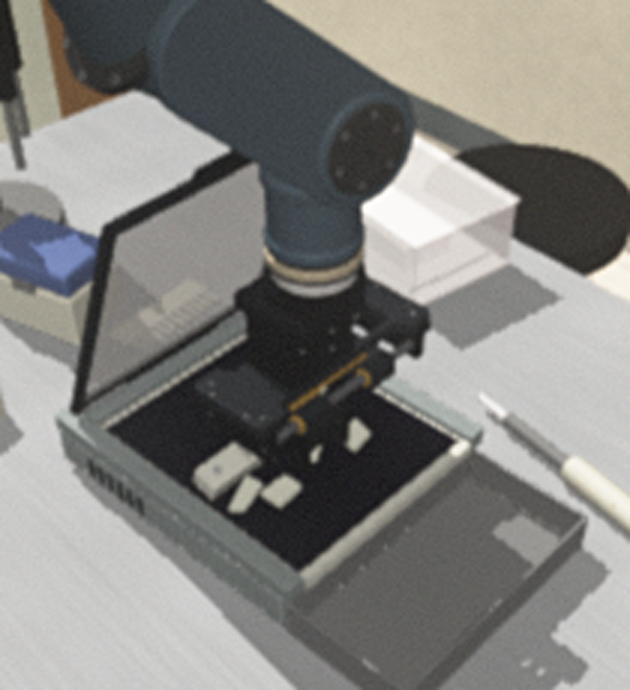

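View pics/w14.png

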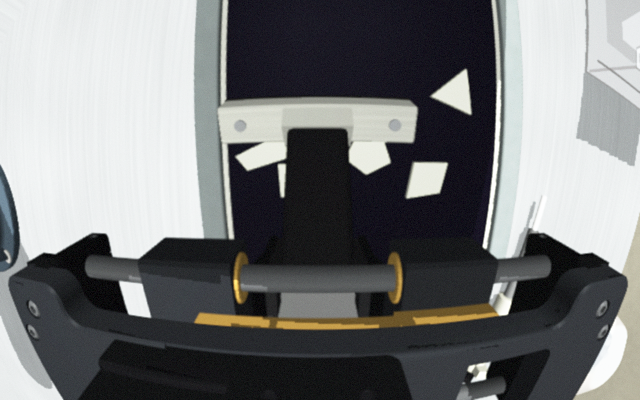

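Emit:
move_arm:
  commands:
    - [1,-0.2,0,6,0]
    - [1,-0.2,0,15,0]
    - [1,-0.2,0,25,0]
    - [1,-0.2,0,36,0]
    - [1,-0.2,0,48,0]
    - [1,-0.2,0,58,0]
    - [1,-0.2,0,66,0]
    - [1,-0.2,0,70,0]

```text
time: 16.4
position: [0.5443, -0.0197, 0.1492]
tool_rot: [0.482, 0.517, -0.482, 0.517]
ft_force: [0.1, 0.7, -1.1]
grip_width: 0.0357
```

```bash
python3 look.py s15 side 220 430 60 290 3; python3 look.py w15 wrist 0 640 0 400 1
```

```text
[ 0.5444 -0.02    0.1492] [-0.15 -1.32  1.25] [-0.274  0.269  0.017] 0.0351 16.45
[ 0.5444 -0.0197  0.1494] [-0.77 -1.41  1.38] [-0.503  0.29   0.044] 0.0353 16.5
```

View pics/s15.png

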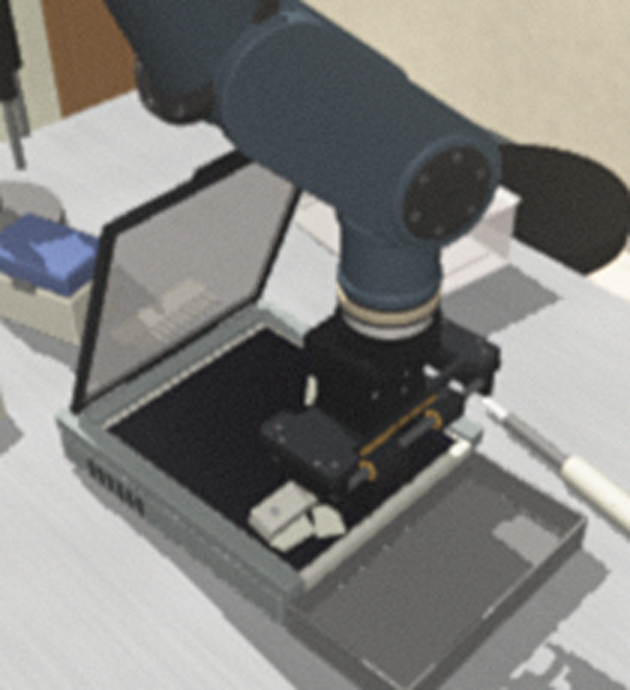

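View pics/w15.png

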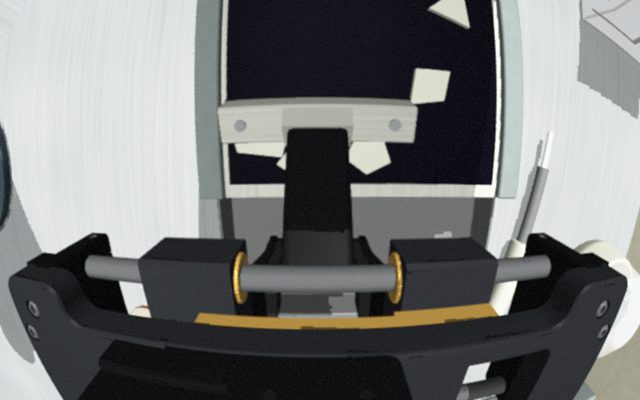

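Emit:
move_arm:
  commands:
    - [1,-0.2,0,6,0]
    - [1,-0.2,0,15,0]
    - [1,-0.2,0,25,0]
    - [1,-0.2,0,36,0]
    - [1,-0.2,0,46,0]
    - [1,-0.2,0,55,0]
    - [1,-0.2,0,60,0]
    - [1,-0.2,0,60,0]

```text
time: 17.17
position: [0.5488, -0.0799, 0.1492]
tool_rot: [0.482, 0.517, -0.482, 0.518]
ft_force: [-0.2, 0.2, -3.0]
grip_width: 0.0353
```

```bash
python3 look.py s16 side 220 430 60 310 3; python3 look.py c16 scene 190 410 110 290 3;python3 look.py w16 wrist 0 640 0 400 1
```

```text
[ 0.5485 -0.0789  0.1492] [-0.22  0.61 -2.77] [-0.264  0.031  0.012] 0.0351 17.2167
[ 0.5482 -0.0783  0.1491] [ 0.3   0.2  -3.83] [-0.308  0.061 -0.013] 0.0356 17.2667
[ 0.5481 -0.0779  0.1492] [-0.25 -0.49 -3.49] [-0.318  0.063 -0.004] 0.0355 17.3167
```

View pics/s16.png

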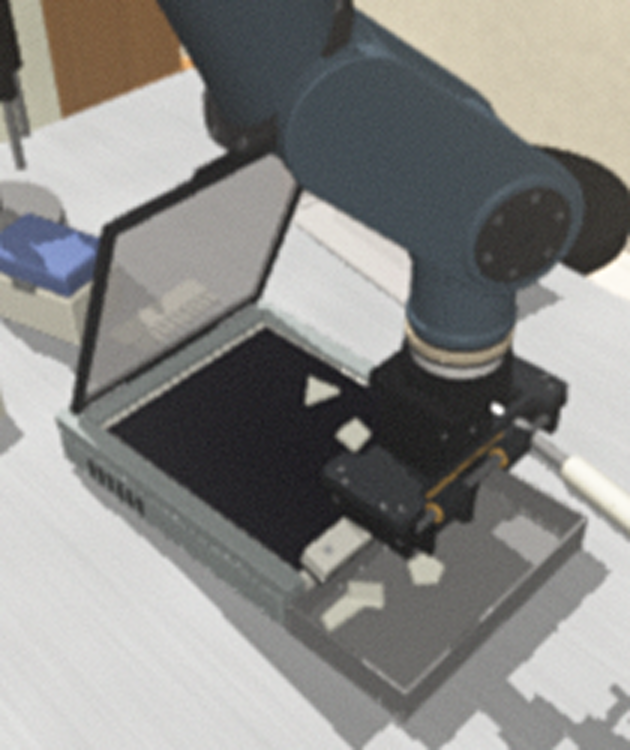

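View pics/w16.png

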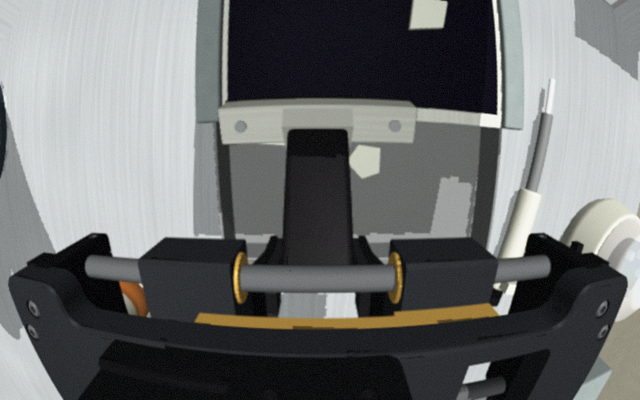

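View pics/c16.png

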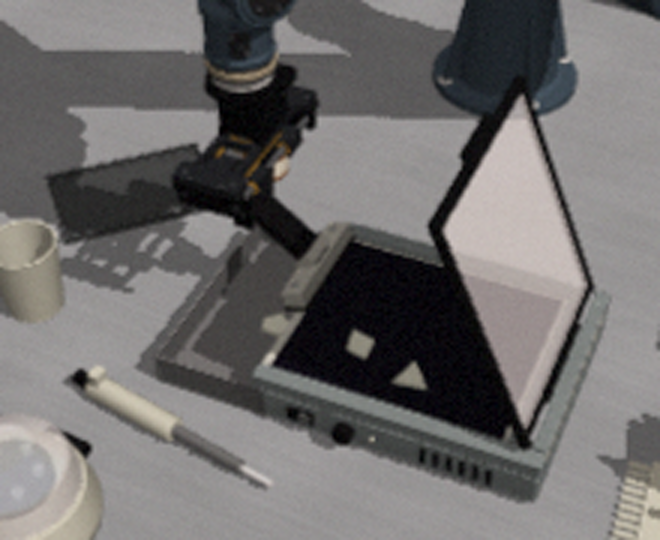

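```bash
python3 - <<'E'
from h import *
print(plan(u2w(-100,-38,.1765),4.2),plan(u2w(-22,-38,.1765),4.2))
E
```

```text
{'shift': array([ -27.3,   74.8, -118.9]), 'cur_yaw_y': 4.1, 'turn': -0.1} {'shift': array([ -27.3,   74.7, -196.9]), 'cur_yaw_y': 4.1, 'turn': -0.1}
```

Emit:
move_arm:
  commands:
    - [1,-14,0,0,0]
    - [1,-28,10,0,0]
    - [1,-28,35,-15,0]
    - [1,-28,60,-40,0]
    - [1,-28,74,-65,0]
    - [1,-28,74,-90,0]
    - [1,-28,74,-115,0]
    - [1,-28,74,-130,0]

```text
time: 17.98
position: [0.6117, 0.0603, 0.1768]
tool_rot: [0.481, 0.519, -0.481, 0.517]
ft_force: [-0.1, -0.8, -4.5]
grip_width: 0.0355
```

```bash
python3 - <<'E'
from h import *
print(plan(u2w(-22,-38,.1765),4.2),fk()[0])
E
```

```text
{'shift': array([  0.4,   1.5, -63.6]), 'cur_yaw_y': 4.25, 'turn': 0.05} [0.61169928 0.0603213  0.17682955]
```

Emit:
move_arm:
  commands:
    - [1,0,1.5,-12,0]
    - [1,0,1.5,-26,0]
    - [1,0,1.5,-40,0]
    - [1,0,1.5,-52,0]
    - [1,0,1.5,-60,0]
    - [1,5,1.5,-60,0]
    - [1,12,1.5,-60,0]
    - [1,18,1.5,-60,0]

```text
time: 18.65
position: [0.61, 0.1164, 0.1586]
tool_rot: [0.482, 0.518, -0.482, 0.518]
ft_force: [-0.8, -0.2, -4.0]
grip_width: 0.0354
```

```bash
python3 look.py s17 side 220 430 60 290 3; python3 look.py w17 wrist 0 640 0 400 1; python3 look.py c17 scene 190 410 110 290 3
```

```text
[0.6091 0.1161 0.1571] [-0.05  0.42 -4.46] [-0.355  0.041  0.039] 0.0353 18.7
[0.6089 0.1161 0.1575] [-0.56  1.2  -2.85] [-0.305  0.077  0.018] 0.0351 18.75
[0.6094 0.1161 0.1582] [-0.13 -0.5  -2.88] [-0.297  0.003 -0.029] 0.0357 18.8
```

View pics/w17.png

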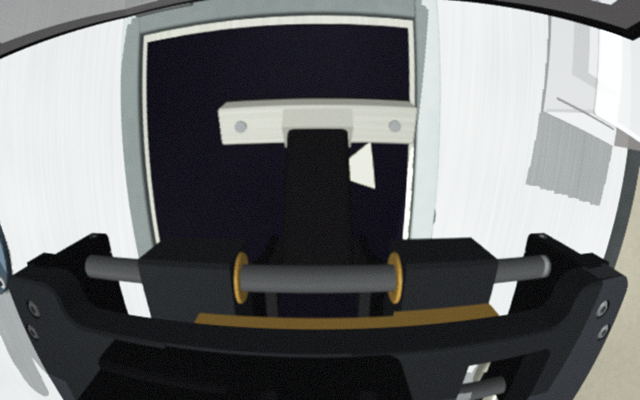

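View pics/c17.png

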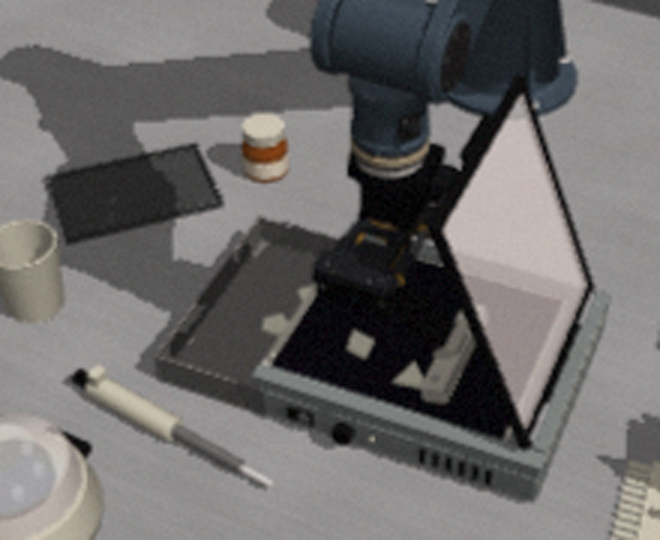

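```bash
python3 - <<'E'
from h import *
p=robot.camera('wrist'); pos,M,o=fk()
W=R.from_euler('z',-94.2,degrees=True).as_matrix()
inv=lambda w:(W@(w-np.array([.569,.143,0]))*1000).round(1)[:2]
for y in (-65,65):
    X=pos+M@np.array([.0895,y/1000,-.066]); print('foot front bottom end',inv(X),X[2],wproj(p,pos,M,X))
print(pos)
E
```

```text
foot front bottom end [36.5 26.2] 0.06927981447046443 [231.25970371 134.41708238]
foot front bottom end [  36.1 -103.8] 0.06910933785654157 [406.31572761 134.58751816]
[0.60984784 0.11623322 0.15869999]
```

Emit:
move_arm:
  commands:
    - [1,0,-3,-4,0]
    - [1,0,-3,-4,0]
    - [1,3,-3,-4,0]
    - [1,6,-3,-4,0]
    - [1,7.5,-3,-4,0]
    - [1,8,-3,-4,0]
    - [1,8,-3,-4,0]

```text
time: 19.43
position: [0.6066, 0.1207, 0.1511]
tool_rot: [0.482, 0.518, -0.482, 0.517]
ft_force: [0.2, 0.9, -3.9]
grip_width: 0.0353
```

Emit:
move_arm:
  commands:
    - [1,0.7,0,0,0]
    - [1,0.7,0,0,0]

```text
time: 19.6
position: [0.6068, 0.1207, 0.1506]
tool_rot: [0.482, 0.518, -0.482, 0.518]
ft_force: [-0.0, 0.9, -3.6]
grip_width: 0.0351
```

Emit:
move_arm:
  commands:
    - [1,0.7,0,0,0]
    - [1,0.7,0,0,0]

```text
time: 19.77
position: [0.6069, 0.1207, 0.15]
tool_rot: [0.482, 0.518, -0.482, 0.518]
ft_force: [-0.6, 0.1, -2.9]
grip_width: 0.0354
```

Emit:
move_arm:
  commands:
    - [1,0.7,0,4,0]
    - [1,0.7,0,12,0]
    - [1,0.7,0,22,0]
    - [1,0.7,0,33,0]
    - [1,0.7,0,44,0]
    - [1,0.7,0,55,0]
    - [1,0.7,0,63,0]
    - [1,0.7,0,68,0]

```text
time: 20.43
position: [0.6119, 0.0512, 0.1494]
tool_rot: [0.482, 0.517, -0.482, 0.517]
ft_force: [0.3, 1.0, -1.7]
grip_width: 0.0353
```

```bash
python3 look.py w18 wrist 0 640 0 400 1; python3 look.py c18 scene 190 410 110 290 3
```

```text
[0.612  0.0506 0.1494] [ 0.4  -0.46  0.71] [-0.393  0.212  0.039] 0.0354 20.4833
[0.6121 0.0511 0.1496] [ 0.38 -1.82  0.86] [-0.471  0.251  0.129] 0.0354 20.5333
```

View pics/w18.png

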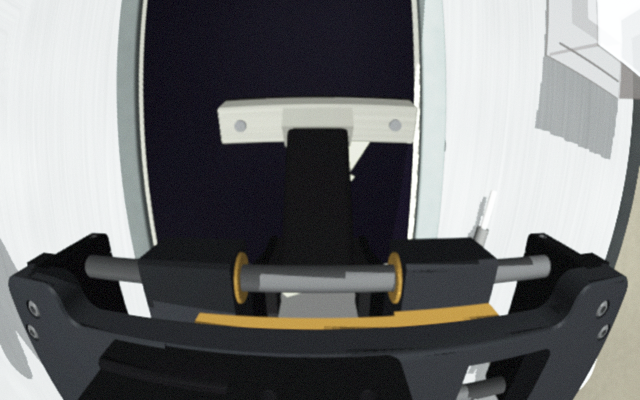

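View pics/c18.png

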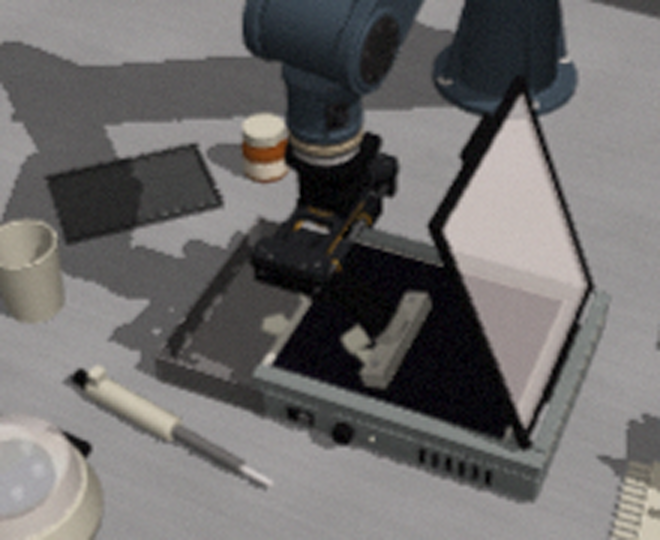

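Emit:
move_arm:
  commands:
    - [1,0,0,6,0]
    - [1,0,0,16,0]
    - [1,0,0,27,0]
    - [1,0,0,38,0]
    - [1,0,0,49,0]
    - [1,0,0,60,0]
    - [1,0,0,70,0]
    - [1,0,0,80,0]

```text
time: 21.2
position: [0.6174, -0.0281, 0.1493]
tool_rot: [0.482, 0.518, -0.482, 0.517]
ft_force: [0.3, 1.2, -2.4]
grip_width: 0.0354
```

Emit:
move_arm:
  commands:
    - [1,0,0,11,0]
    - [1,0,0,22,0]
    - [1,0,0,32,0]
    - [1,0,0,42,0]
    - [1,0,0,49,0]
    - [1,0,0,53,0]
    - [1,0,0,53,0]
    - [1,0,0,53,0]

```text
time: 21.87
position: [0.621, -0.0799, 0.1491]
tool_rot: [0.482, 0.518, -0.482, 0.517]
ft_force: [-0.4, 0.4, -3.7]
grip_width: 0.0356
```

```bash
python3 look.py w19 wrist 0 640 0 400 1; python3 look.py c19 scene 190 410 110 290 3; python3 look.py s19 side 220 430 60 310 3
```

```text
[ 0.621  -0.0795  0.1491] [-0.42  0.36 -2.78] [-0.367  0.008  0.026] 0.0356 21.9167
[ 0.621  -0.0792  0.1491] [ 0.26 -0.71 -3.77] [-0.333  0.035 -0.044] 0.0355 21.9667
[ 0.621  -0.0791  0.1491] [ 1.02  1.02 -2.81] [-0.278  0.079 -0.01 ] 0.0355 22.0167
```

View pics/s19.png

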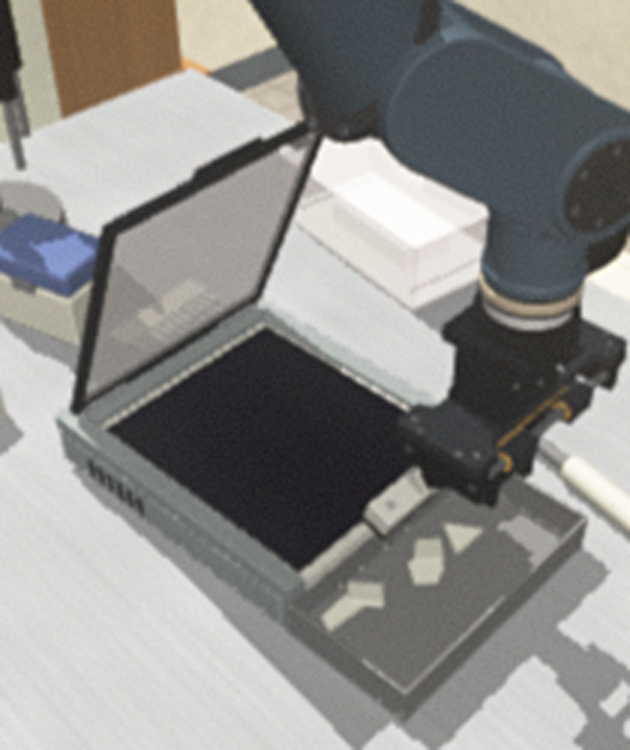

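View pics/c19.png

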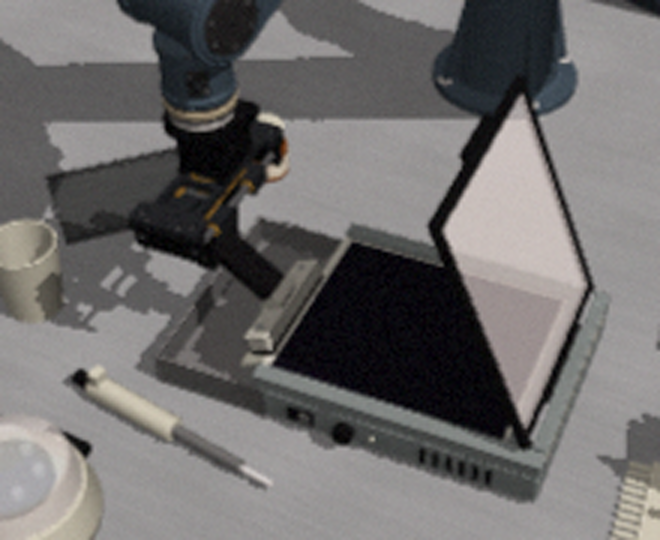

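```bash
python3 - <<'E'
from h import *
print(plan((.411,-.3785,.28),-41.8))
E
```

```text
{'shift': array([-130.8, -231.2,  283.3]), 'cur_yaw_y': 4.15, 'turn': 45.95}
```

Emit:
move_arm:
  commands:
    - [1,-30,0,5,0]
    - [1,-65,-5,10,0]
    - [1,-100,-20,25,4]
    - [1,-131,-45,55,10]
    - [1,-131,-75,90,16]
    - [1,-131,-105,125,22]
    - [1,-131,-133,160,28]
    - [1,-131,-160,195,34]

```text
time: 22.68
position: [0.486, -0.2684, 0.2809]
tool_rot: [0.613, 0.353, -0.613, 0.353]
ft_force: [1.1, 0.1, -3.7]
grip_width: 0.0356
```

```bash
python3 - <<'E'
from h import *
print(plan((.411,-.3785,.20),-41.8),fk()[0])
E
```

```text
{'shift': array([ 80.9,  -9.8, 132.9]), 'cur_yaw_y': -30.08, 'turn': 11.72} [ 0.48604248 -0.26836105  0.28085158]
```

Emit:
move_arm:
  commands:
    - [1,0,-3,33,4]
    - [1,0,-6,66,8]
    - [1,0,-9,99,11.7]
    - [1,20,-10,125,11.7]
    - [1,50,-10,133,11.7]
    - [1,81,-10,133,11.7]
    - [1,81,-10,133,11.7]
    - [1,81,-10,133,11.7]

```text
time: 23.35
position: [0.4117, -0.3769, 0.198]
tool_rot: [-0.645, -0.292, 0.645, -0.288]
ft_force: [-0.2, 0.2, -2.9]
grip_width: 0.0354
```

```bash
python3 look.py w20 wrist 0 640 0 400 1; python3 look.py c20 scene 150 330 80 220 4;  python3 - <<'E'
from h import *
print(plan((.411,-.3785,.0955),-41.8),fk()[0])
E
```

```text
[ 0.4129 -0.378   0.1997] [-0.3   0.63 -2.64] [-0.307  0.214 -0.023] 0.0354 23.4
[ 0.4136 -0.3787  0.2008] [ 0.51  0.03 -3.4 ] [-0.303  0.23   0.   ] 0.0354 23.45
{'shift': array([105.3,  -2.4,   1.5]), 'cur_yaw_y': -41.53, 'turn': 0.27} [ 0.41359031 -0.37873918  0.2007598 ]
```

View pics/w20.png

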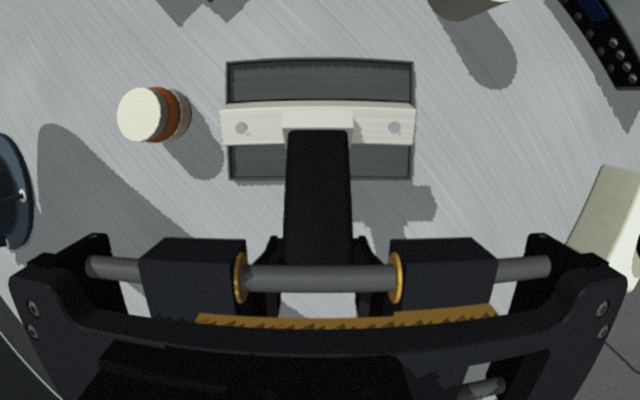

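View pics/c20.png

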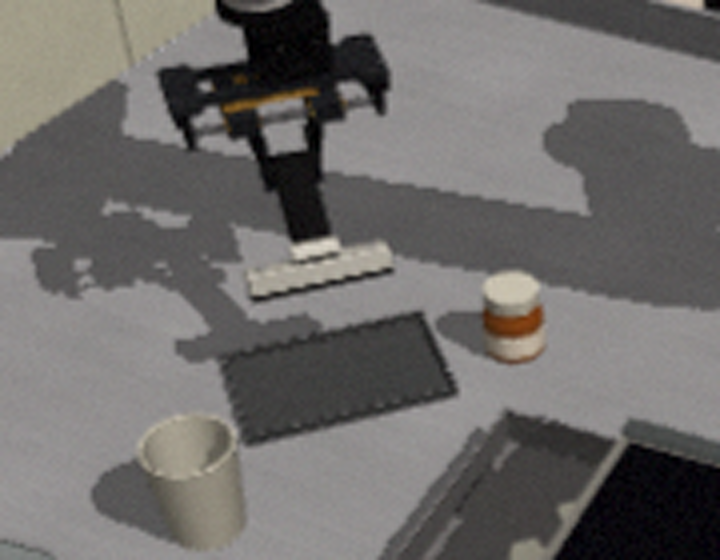

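Centered over the tray. Lower to just above the floor.

Emit:
move_arm:
  commands:
    - [1,20,-2,1,0.2]
    - [1,45,-2,1,0.2]
    - [1,70,-2,1,0.2]
    - [1,88,-2,1,0.2]
    - [1,98,-2,1,0.2]
    - [1,104,-2,1,0.2]
    - [1,104,-2,1,0.2]
    - [1,104,-2,1,0.2]

```text
time: 24.12
position: [0.4112, -0.3786, 0.0965]
tool_rot: [0.646, 0.288, -0.645, 0.29]
ft_force: [-0.7, -0.5, -3.4]
grip_width: 0.0351
```

Emit:
move_arm:
  commands:
    - [1,2,0,0,0]
    - [1,2,0,0,0]

```text
time: 24.28
position: [0.411, -0.3786, 0.0944]
tool_rot: [0.646, 0.288, -0.645, 0.29]
ft_force: [-0.4, 0.5, -2.9]
grip_width: 0.0354
```

Emit:
move_arm:
  commands:
    - [1,1,0,0,0]
    - [1,1,0,0,0]

```text
time: 24.45
position: [0.4107, -0.3791, 0.0935]
tool_rot: [0.645, 0.288, -0.645, 0.29]
ft_force: [-1.0, -1.7, 2.7]
grip_width: 0.0356
```

Emit:
move_arm:
  commands:
    - [1,0,0,0,0]
    - [1,0,0,0,0]
    - [1,-3,0,-4,0]
    - [1,-6,0,-9,0]
    - [1,-9,0,-14,0]
    - [1,-11.5,0,-20,0]
    - [1,-13.5,0,-26,0]
    - [1,-13.5,0,-26,0]
  newtons: 4

```text
time: 25.12
position: [0.4292, -0.358, 0.1065]
tool_rot: [0.646, 0.288, -0.645, 0.29]
ft_force: [1.6, -1.7, 2.5]
grip_width: 0.0362
```

```bash
python3 look.py w21 wrist 0 640 0 400 1; python3 look.py c21 scene 150 330 80 220 4
```

```text
[ 0.4289 -0.3583  0.1063] [ 1.19 -2.49  3.34] [-0.486 -0.123 -0.007] 0.036 25.1667
[ 0.4286 -0.3585  0.1061] [ 1.75 -2.68  3.82] [-0.527 -0.192 -0.03 ] 0.0357 25.2167
```

View pics/w21.png

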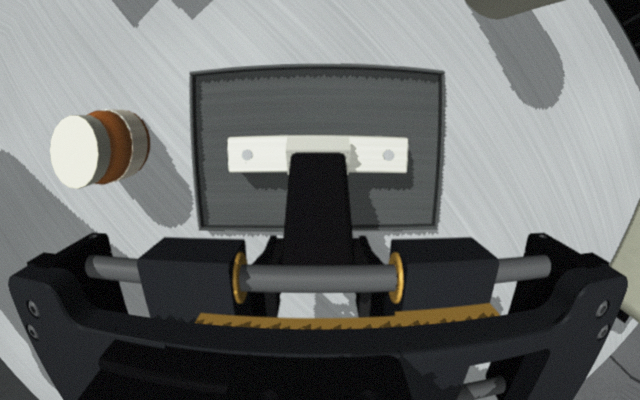

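View pics/c21.png

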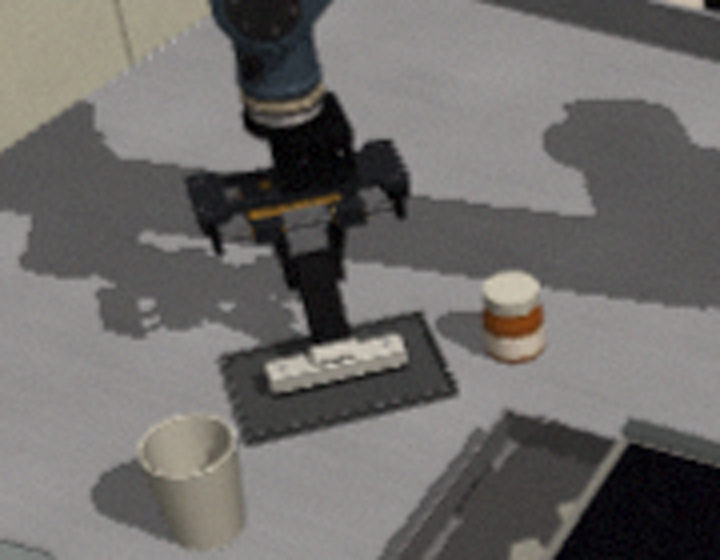

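Emit:
move_arm:
  commands:
    - [0,0,0,0,0]
    - [-0.5,0,0,0,0]
    - [-1,0,0,0,0]
    - [-1,0,0,0,0]
    - [-1,0,0,0,0]
    - [-1,0,0,0,0]
    - [-1,0,0,0,0]
    - [-1,0,0,0,0]

```text
time: 25.88
position: [0.4275, -0.3584, 0.1057]
tool_rot: [-0.645, -0.289, 0.645, -0.289]
ft_force: [0.5, -1.0, -0.2]
grip_width: 0.081
```

Emit:
move_arm:
  commands:
    - [-1,-10,0,0,0]
    - [-1,-30,0,0,0]
    - [-1,-60,0,0,0]
    - [-1,-100,0,0,0]
    - [-1,-140,0,0,0]
    - [-1,-180,0,10,0]
    - [-1,-200,0,30,0]
    - [-1,-200,0,40,0]

```text
time: 26.55
position: [0.402, -0.3917, 0.3128]
tool_rot: [0.646, 0.284, -0.645, 0.294]
ft_force: [1.0, -1.0, 0.3]
grip_width: 0.0872
```

Emit:
move_arm:
  commands:
    - [-1,0,0,0,0]
    - [-1,0,0,0,0]
    - [-1,0,0,0,0]
    - [-1,0,0,0,0]

```text
time: 26.88
position: [0.4007, -0.387, 0.3039]
tool_rot: [-0.645, -0.29, 0.646, -0.287]
ft_force: [-0.6, -0.3, -0.3]
grip_width: 0.0873
```

```bash
python3 look.py w22 wrist 0 640 0 400 1; python3 look.py c22 scene 0 640 0 400 1; python3 look.py s22 side 0 640 0 400 1
```

```text
[ 0.4009 -0.3871  0.3041] [-0.48  0.15 -0.3 ] [-0.11   0.129 -0.03 ] 0.0872 26.9333
[ 0.401  -0.3873  0.3043] [0.38 0.29 0.09] [-0.127  0.089 -0.014] 0.0872 26.9833
[ 0.4011 -0.3875  0.3046] [-0.1   0.23  0.07] [-0.107  0.077 -0.008] 0.0868 27.0333
```

View pics/w22.png

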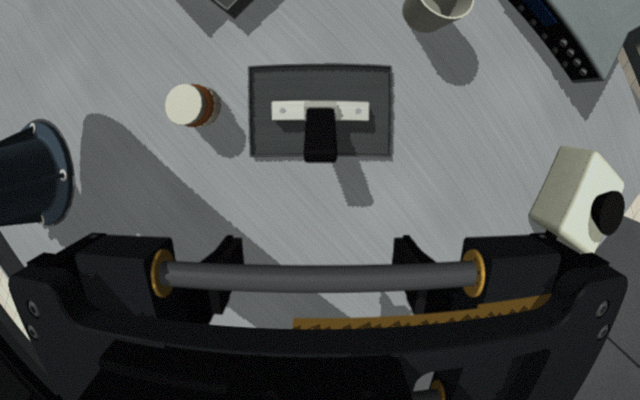

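View pics/c22.png

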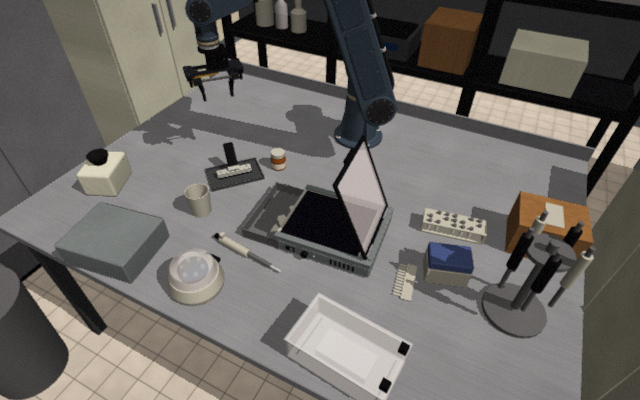

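View pics/s22.png

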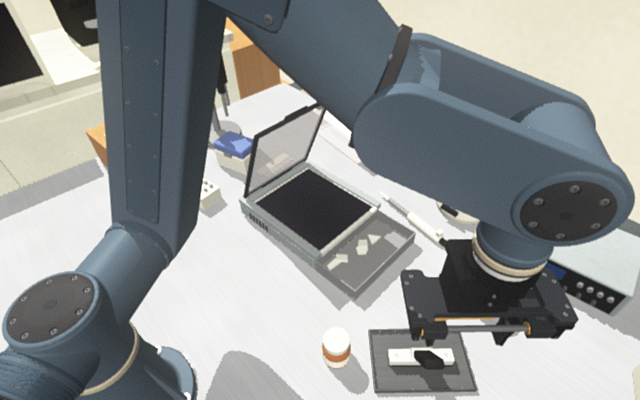

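```bash
python3 - <<'E'
import cv2
im=cv2.imread('pics/s22.png'); cv2.imwrite('pics/s22z.png',cv2.resize(im[90:300,230:430],None,fx=2.8,fy=2.8,interpolation=2))
E
```

```text
(no output)
```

View pics/s22z.png

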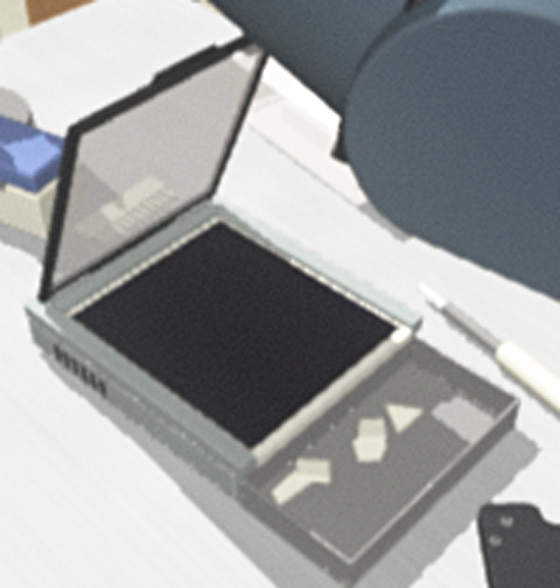

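The glass is empty and all five shards lie in the catch tray (crop around 270–420, 400–500). The shield is where it was.

```bash
python3 -c "
from rig import robot; print(robot.hand_in())"
```

```text
the job is handed in; nothing more can be done
None
```

All five shards are in the grey catch tray, and the scraper is standing upright in its steel tray with the gripper clear. I handed the job in at about 27 s of the 64 s allowed.

**How it was done:** The arm would have hit the leaning shield if the foot had gone straight behind the three back shards. So I gripped the handle near its top and tipped the scraper back about 17° against the front wall of its own tray. That let the foot slide under the shield, and two strokes cleared the glass: three shards on the first, two on the second. The hand stayed above the shards throughout. I then set the scraper flat in its tray, let go and backed off.

**Last checks:**
- **Shards:** the side picture shows the glass empty and all five shards in the catch tray.
- **Scraper:** it shows flat on its sole inside its tray.
- **Shield and bystanders:** none of them looked moved in the final pictures. I judged this by eye and did not re-measure the shield angle.
- **Forces:** measured wrist forces stayed below about 7 N in every reading I took.

**Disagreement:** the scene and side cameras differed by 5–12 mm in places. I relied on wrist-camera measurements and on feeling for contact with the glass.

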